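# Load the welding-filter tester and start the test

### The job

Load every welding filter cartridge that lies on the table into the tester, one to a bay, any bay: press the bay's latch open by its tab, lay the cartridge flat in the bay and press its latch end gently down until the latch snaps shut over it. Only when all of them lie flat and latched, throw the isolator lever fully over to switch the tester on, then press the test button fully down and let it come up again. The glass is brittle, so never squeeze or push a cartridge with more than about 25 N per finger; leave the latches of empty bays shut, and leave everything else on the table where it is.

Things in the scene. Friction and masses are not known exactly. Their poses are not given: they have to be found in the camera images.
- filter1 (a point): welding filter cartridge: black plastic frame, dark green glass window, 108 (its x) x 51 (its y) x 12 mm (its z), about 120 g, loose, at first lying flat on the table; both faces and both ends are alike. This point is its centre, half-way up. It may be absent.
- filter2 (a point): welding filter cartridge: black plastic frame, dark green glass window, 108 (its x) x 51 (its y) x 12 mm (its z), about 120 g, loose, at first lying flat on the table; both faces and both ends are alike. This point is its centre, half-way up. It may be absent.
- filter3 (a point): welding filter cartridge: black plastic frame, dark green glass window, 108 (its x) x 51 (its y) x 12 mm (its z), about 120 g, loose, at first lying flat on the table; both faces and both ends are alike. This point is its centre, half-way up. It may be absent.
- filter4 (a point): welding filter cartridge: black plastic frame, dark green glass window, 108 (its x) x 51 (its y) x 12 mm (its z), about 120 g, loose, at first lying flat on the table; both faces and both ends are alike. This point is its centre, half-way up. It may be absent.
- bay1 (a point): Centre of a cartridge seated in bay 1 of the tester, 52 mm above the table; it rests on two rails (tops 46 mm high, 9 mm wide, 15.5 mm either side of the middle) which give 3.5 mm, at 4 N per mm. The cartridge's x lies along this x (either way round), which points from the latch end to the end stop. z is up. Bays are 92 mm apart along y.
- latch1 (a joint): Angle of the steel latch of bay 1: 0 shut (as at first), 0.5 rad fully open. Over-centre: below 0.25 it snaps to 0, above 0.25 to 0.5, and stays there. Its pivot is 56 mm towards -x from the bay's centre, 40 mm above the table. Pressing its outer tab down (2 N) opens it. With a cartridge in the bay, pressing the tab lifts that out again.
- tab1 (a point): Point to press on the tab of latch 1: on top of the flat steel tab (48 x 24 mm) that sticks out at the latch end of the bay, 12 mm from its outer end, 40 mm out from the pivot; 42 mm above the table when shut, 19 mm lower when open. The latch's upright, 26 mm high, swings out to 16 mm from the pivot as it opens.
- bay2 (a point): As bay1, for bay 2. In every bay an end stop (56 mm above the table) stands 56 mm towards +x, and four corner guides (54 mm above the table, 36 mm towards -x and 40 mm towards +x, 12 mm long, 5 mm thick) leave the cartridge 2.5 mm play on each side. Play lengthwise is 2 mm each way.
- latch2 (a joint): As latch1, for bay 2. Shut, a latch's nose (top 66 mm above the table) reaches 6 mm over the end of a seated cartridge, 4 mm above it, and keeps a cartridge from entering from above; fully open, the nose stands clear of the bay, 5 mm beyond the cartridge's end.
- tab2 (a point): Point to press on the tab of latch 2: on top of the flat steel tab (48 x 24 mm) that sticks out at the latch end of the bay, 12 mm from its outer end, 40 mm out from the pivot; 42 mm above the table when shut, 19 mm lower when open. The latch's upright, 26 mm high, swings out to 16 mm from the pivot as it opens.
- bay3 (a point): As bay1, for bay 3. In every bay the long sides between the guides are free for fingers, down to the tester's 6 mm base plate.
- latch3 (a joint): As latch1, for bay 3. A latch's foot, 16 mm wide, reaches 22 mm in from the pivot, under the cartridge's end. Latch open, the foot's tip stands 6 mm above the rails and a cartridge laid in leans on it; pushing that end down (about 6 N, 20 mm from the end) takes the foot down until the latch snaps shut over the cartridge.
- tab3 (a point): Point to press on the tab of latch 3: on top of the flat steel tab (48 x 24 mm) that sticks out at the latch end of the bay, 12 mm from its outer end, 40 mm out from the pivot; 42 mm above the table when shut, 19 mm lower when open. The latch's upright, 26 mm high, swings out to 16 mm from the pivot as it opens.
- bay4 (a point): As bay1, for bay 4.
- latch4 (a joint): As latch1, for bay 4.
- tab4 (a point): Point to press on the tab of latch 4: on top of the flat steel tab (48 x 24 mm) that sticks out at the latch end of the bay, 12 mm from its outer end, 40 mm out from the pivot; 42 mm above the table when shut, 19 mm lower when open. The latch's upright, 26 mm high, swings out to 16 mm from the pivot as it opens.
- lever (a joint): angle of the toggle lever of the tester's isolator: 0 off (leaning towards the -x of its point, 0.5 rad from upright, as at first), 1.0 rad on, thrown fully over to the other side; it stays where it is left and needs only 1 to 2 N
- lever_tip (a point): centre of the black ball (26 mm across) on the end of the isolator's lever, 60 mm from its pivot; the pivot is 22 mm above the table on a grey block 70 x 50 x 25 mm. At 0 the x of this point is level and is the way to push the ball; z is up. The ball is 75 mm above the table at 0 and at 1.0 and moves 58 mm across
- button (a joint): travel of the test button, 0 up, 0.006 m fully down; sprung, 5 N to push it fully down
- button_top (a point): centre of the top of the test button, a black round button 30 mm across on top of the grey console box (90 x 80 x 50 mm); press it downwards
- pipe: a short pipe offcut, 76 mm across and 70 mm high, standing, its origin under its centre; bystander, leave it where it is
- hammer: a chipping hammer lying down; bystander, leave it where it is
- brush: a hand brush lying down; bystander, leave it where it is
- coupon_a: a steel test coupon 100 x 50 x 8 mm (flat bare metal, no frame or window: not a cartridge); bystander, leave it where it is
There are look-alikes about, which are no part of the job. Leave any blue or turquoise look-alike of the part that bears lever alone. Leave any pink or red look-alike of the part that bears filter4 alone.

How it is judged:
By the outcome, as a careful person would: the job done as asked, in the order asked, and still so for the second after the job is handed in, with the robot touching nothing.
Of cartridge1, cartridge2, cartridge3, cartridge4 only 3 to 4 are there at a start; the rules pass over those that are not, and their reading is None.
At some moment in a run one of cartridge1, cartridge2, cartridge3, cartridge4 may be knocked a few centimetres aside while the robot is not near it.
Once in a run the grip may slacken for a moment while it holds something.
It also fails if it takes over 200 s, if anything falls off the work surface, if the arm or the gripper's body presses on something with over 40 N, if the wrist force passes 120 N, or if a joint passes its speed limit or range.

### The arm

A 6-joint arm with a two-finger parallel gripper is mounted at the origin on the work surface. World frame = base frame: x ahead of the robot, y to its left, z up, the work surface at z = 0. Lengths are in m, angles in degrees, forces in N, time in s.
With the tool pointing down it reaches from about 0.275 to 0.75 m from the base axis. Payload 10.2 kg.
Tool frame: the origin (TCP) lies between the finger pads; the fingertips stand 25 mm ahead of it and the grasp point (between the pads) lies 6 mm ahead of it (bot.tcp_to_tips is the distance from the TCP to the fingertips, in m); z points along the fingers, y is the line along which they close (so a half turn about z gives the same grasp; the last joint's range is limited). The gripper opens to 88 mm and grips with 3 to 60 N. Pads are 18 mm wide; open, the fingers measure 123 mm over their backs; the gripper's body (75 mm by 187 mm) begins 45 mm behind the grasp point.
Start: joints at [-76.742, 17.928, 85.812, -0, 76.261, -12.8], TCP at [0.231, -0.472, 0.264] pointing down, gripper open.
Joint ranges: [-168.41, 168.41], [-55.51, 124.54], [10.69, 146.95], [-70.63, 250.63], [1, 178], [-165.06, 165.06]. Speed limits (degrees/s): [136.94, 136.94, 172.46, 180, 180, 180].

### API

Orientations are given as a 3x3 rotation matrix whose columns are the frame's x, y, z axes.
In Python, from station import bot gives the robot as it stands.
- The arm moves only by the tool servo_tool, never from a script. Its argument "series" is a list of rows, each an object with "delta_pos": the shift along the tool's x, y, z scaled (see below), a list of three; "delta_rot": the turn, a rotation vector about the tool's x, y, z scaled (see below), a list of three. A call has exactly 5 rows; each row is the pose to reach, as a shift and turn from the pose commanded when the call began, along the tool's axes at that moment; what a row does not reach only later rows make up. The controller multiplies each number of a shift by 250 mm and each number of a turn by 120 degrees. A row lasts 1/10 s, in which the tool goes at most 50 mm and 8.59 degrees, less where a joint would pass 70% of its speed; a pose out of reach is approached as far as the arm can. A call with a number of a shift or a turn outside -1 to 1 is refused whole. A call with a gripper value outside its range is refused whole. "hand" is the closure, from 0 (fully open) to 1 (shut), set as the call begins (left out, the last holds). The fingers move at their own pace and stop on an object; the grip force is fixed at half the most. Time passes only in rows, so rows that repeat a pose let the fingers close, or fill a call up. It gives the time, the measured TCP pose, the force, the opening and the grip force at its end, in the units of the state.
- bot.sense(): the state, without advancing time (a new reading comes with each control period).
- bot.camera(name): name is "scene" or "top" or "wrist"; returns a dict with "pixels" (400x640x3 uint8, red, green, blue), "fov_y" (degrees; the focal length in pixels is half the picture's height over the tangent of half this angle, whatever the lens; pixels are square), "cx", "cy" (the principal point, pixels), "rvec" (rotation vector, rad) and "tvec" (3), from world to camera coordinates, as OpenCV has them; the wrist camera has in their place "hand_eye" (4x4, takes a point from camera to tool coordinates, whose origin is the TCP and whose axes are the flange's). Camera axes: x right, y down, z forward; pixel columns grow to the right and rows downward; lengths in m; the calibration is good to about 2 mm. A picture is of the moment at which its call begins: read the wrist's pose just before it. There is no depth.
- bot.hand_in(): hands the job in; it is judged then, once.
The state is a dict: "time_s": time; "qpos": joint angles; "dq": joint speeds; "tau": joint torques, N m; "tcp_pos": TCP position; "tool_rot": TCP orientation; "contact_force": force on the tool from outside, world axes, zero at the start; "wrist_torque": the same for the moment, N m; "finger_gap": finger opening in m; "gripper_force": force on a finger pad.
Only numpy, scipy, OpenCV 4.12 (cv2) and the standard library are available. Lean on these libraries where they do the work, as an engineer would, in place of code of your own. Each camera call takes 0.05 s, during which the arm holds its last target. There are 200 camera calls.

## Working session

There is one attempt and no reset: what is moved stays moved. The work goes in short steps, Python scripts to look and compute and a tool call to move; the robot and the scene stay as the last step left them, time stands still between calls to the robot, and variables do not carry over. Pictures are saved under pics/ and viewed, at most 14 in all, crops included, and the job is handed in when it is done.

Besides the shell and the picture viewer there is one more tool, called after "Emit:" as name([rows], argument=value, ...), one row to a line, values as JSON. servo_tool: Moves the arm, as the interface text tells. Shifts and turns lie within -1 to 1; 1 stands for 250 mm of shift or 120 degrees of turn. Its arguments: {"type":"object","properties":{"series":{"type":"array"},"hand":{"type":"number"}},"required":["series"]}

```bash
ls; mkdir -p pics; python3 - <<'E'
from station import bot
import cv2,pickle
for n in("scene","top"):
    c=bot.camera(n); pickle.dump(c,open(n+".pkl","wb"))
    cv2.imwrite(f"pics/{n}0.png",c["pixels"][...,::-1])
    print(n,c["fov_y"],c["cx"],c["cy"],c["rvec"],c["tvec"],[k for k in c])
s=bot.sense();print(s)
E
```

```text
pics
scene 56.912011847454544 323.2131475398356 200.26645668183806 [ 1.48728175  1.87079249 -0.98365947] [ 0.14000189 -0.25143523  1.85080471] ['pixels', 'fov_y', 'cx', 'cy', 'rvec', 'tvec']
top 45.23227459067378 322.1553811437806 198.0700125224516 [ 2.19476173 -2.16487095  0.03779641] [0.0108594  0.53207608 1.40201237] ['pixels', 'fov_y', 'cx', 'cy', 'rvec', 'tvec']
{'time_s': 0.1, 'qpos': array([-7.67404403e+01,  1.79569864e+01,  8.58502674e+01,  1.65012295e-03,
        7.62601723e+01, -1.28007423e+01]), 'dq': array([ 0.01322488, -0.13379117, -0.1740057 , -0.0255017 ,  0.03970801,
       -0.03097783]), 'tau': array([ 1.91805055e-03, -4.02815616e+01, -2.52644169e+01,  6.94814371e-02,
        3.42406612e-02, -4.96299560e-05]), 'tcp_pos': array([ 0.23058391, -0.47143886,  0.26320758]), 'tool_rot': array([[ 8.98335224e-01,  4.39310558e-01, -2.42685745e-04],
       [ 4.39310531e-01, -8.98334532e-01,  1.15185172e-03],
       [ 2.88007635e-04, -1.14136337e-03, -9.99999307e-01]]), 'contact_force': array([-0.53306354,  0.12077647, -0.0105488 ]), 'wrist_torque': array([-0.02157418, -0.04172784, -0.0026038 ]), 'gripper_force': 0.0, 'finger_gap': 0.08835556212920012}
```

View pics/top0.png

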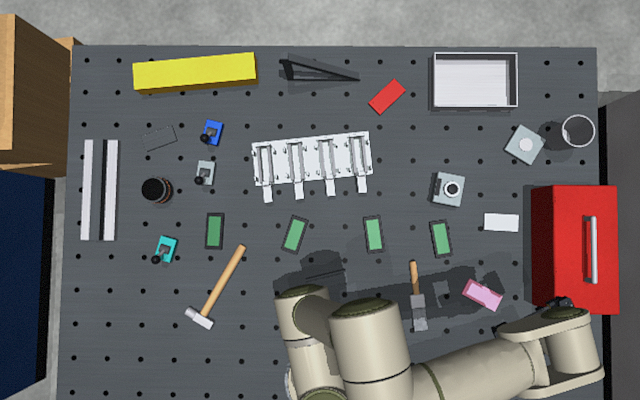

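View pics/scene0.png

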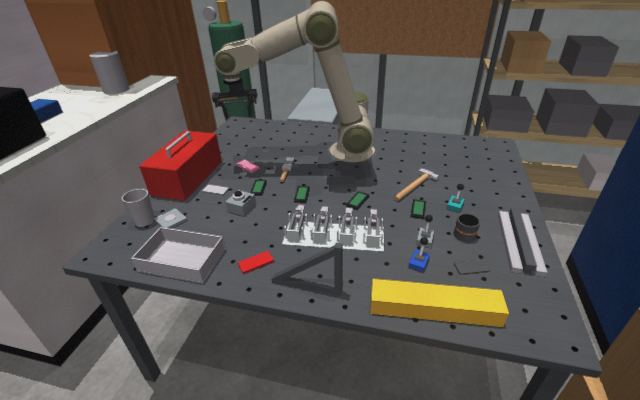

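The top view shows four green-windowed cartridges at (215,231), (294,234), (373,234) and (441,239). The tester is at (312,160) with its tabs facing the robot. Lever candidates are blue (211,133), grey (205,173) and turquoise (165,249). The grey one fits, since the blue and turquoise ones are look-alikes. Button candidates are the boxes at (448,189) and (524,145). I'll check them in enlarged crops.

```bash
cat > h.py <<'E'
import pickle,cv2,numpy as np
from scipy.spatial.transform import Rotation as R
def cam(c):
    f=c["pixels"].shape[0]/2/np.tan(np.radians(c["fov_y"]/2))
    K=np.array([[f,0,c["cx"]],[0,f,c["cy"]],[0,0,1]]); return K
def px2w(c,uv,z,pose=None):
    K=cam(c); d=np.linalg.solve(K,[uv[0],uv[1],1.])
    if "rvec" in c:
        r=R.from_rotvec(np.ravel(c["rvec"])).as_matrix(); o=-r.T@np.ravel(c["tvec"]); d=r.T@d
    else:
        p,r=pose; T=c["hand_eye"]; o=p+r@T[:3,3]; d=r@T[:3,:3]@d
    return o+d*(z-o[2])/d[2]
def w2px(c,P,pose=None):
    K=cam(c); P=np.asarray(P,float)
    if "rvec" in c: q=R.from_rotvec(np.ravel(c["rvec"])).apply(P)+np.ravel(c["tvec"])
    else:
        p,r=pose; T=c["hand_eye"]; q=T[:3,:3].T@(r.T@(P-p)-T[:3,3])
    q=K@q; return q[:2]/q[2]
E
python3 - <<'E'
from h import *
c=pickle.load(open("top.pkl","rb")); im=c["pixels"][...,::-1]
a=cv2.resize(im[120:265,135:300],None,fx=3.5,fy=3.5,interpolation=cv2.INTER_CUBIC)
im2=im[110:265,240:470]
cv2.imwrite("pics/ca.png",cv2.resize(im2,None,fx=3.45,fy=3.45,interpolation=cv2.INTER_CUBIC))
s=pickle.load(open("scene.pkl","rb"))["pixels"][...,::-1]
b=s[170:280,120:480]; cv2.imwrite("pics/cb.png",cv2.resize(b,None,fx=2.2,fy=2.2,interpolation=cv2.INTER_CUBIC))
hsv=cv2.cvtColor(im,cv2.COLOR_BGR2HSV)
m=cv2.inRange(hsv,(50,70,30),(80,255,255)); n,l,st,ce=cv2.connectedComponentsWithStats(m)
for i in range(1,n):
    if st[i,4]>150:
        pts=np.argwhere(l==i)[:,::-1].astype(np.float32)
        w=np.array([px2w(c,p,.012)[:2] for p in pts]).astype(np.float32)
        r=cv2.minAreaRect(w*1000); print(st[i],ce[i],r)
for p in [(205,173),(448,189),(524,145)]: print(px2w(c,p,.05))
E
```

```text
[207 216  14  30 377] [213.41909814 230.4668435 ] ((431.65740966796875, 339.37738037109375), (37.3115348815918, 87.46774291992188), 88.1556167602539)
[284 219  21  32 372] [293.97311828 234.28494624] ((423.84002685546875, 99.74224853515625), (37.26353454589844, 87.60492706298828), 71.78387451171875)
[366 219  16  31 363] [373.45454545 233.96143251] ((428.55023193359375, -134.031005859375), (86.9598388671875, 35.731483459472656), 8.562315940856934)
[433 223  17  31 375] [440.88533333 238.27733333] ((418.7644958496094, -331.2698669433594), (87.66313171386719, 36.1810417175293), 10.050457954406738)
[0.59845118 0.35908232 0.05      ]
[ 0.56061699 -0.34320809  0.05      ]
[ 0.69008252 -0.56029133  0.05      ]
```

View pics/ca.png

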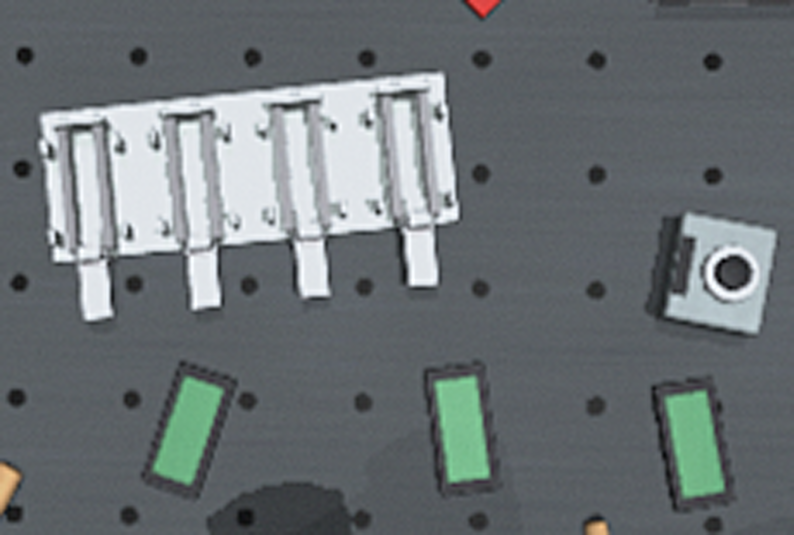

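View pics/cb.png

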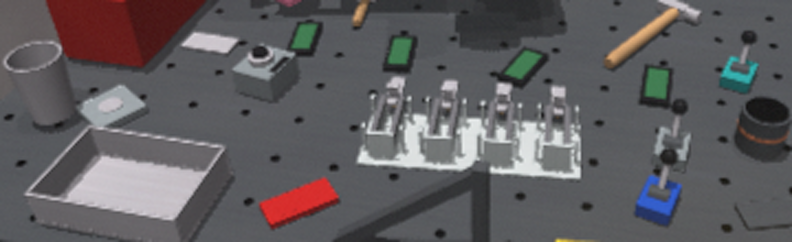

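The grey lever at (205,173) and the console with the black button at (448,189) fit the descriptions. The four framed green cartridges are the targets. Next I'll compute a rough tester pose and the wrist camera setup.

```bash
cat >> h.py <<'E'
def delta(s,tgt,yaw=None):
    "numbers for servo_tool to bring the measured pose to tgt (tool down, yaw of tool x in deg)"
    r=s["tool_rot"]; d=r.T@(np.array(tgt)-s["tcp_pos"])
    w=np.zeros(3)
    if yaw is not None:
        a=np.radians(yaw); rt=np.array([[np.cos(a),np.sin(a),0],[np.sin(a),-np.cos(a),0],[0,0,-1.]])
        w=R.from_matrix(r.T@rt).as_rotvec(degrees=True)
    return np.round(d/.25,4),np.round(w/120,4)
E
python3 - <<'E'
from h import *
from station import bot
c=pickle.load(open("top.pkl","rb"))
f=lambda p,z: px2w(c,(240+p[0]/3.45,110+p[1]/3.45),z)[:2].round(4)
for p in [(40,115),(443,72),(458,220),(55,262)]: print(f(p,.006))
for p in [(97,318),(206,306),(316,294),(424,282)]: print('tabend',f(p,.042))
w=bot.camera("wrist"); print(w["hand_eye"],w["fov_y"],w["cx"],w["cy"])
s=bot.sense()
print(delta(s,(.60,.03,.33),5))
E
```

```text
[0.6944 0.2328]
[ 0.7356 -0.1171]
[ 0.6068 -0.1311]
[0.5662 0.2168]
tabend [0.5164 0.1743]
tabend [0.5277 0.0826]
tabend [ 0.539  -0.0097]
tabend [ 0.5502 -0.1002]
[[-7.77554762e-04 -9.61949630e-01 -2.73225741e-01  7.06676761e-02]
 [ 9.99999602e-01 -6.28243952e-04 -6.33964480e-04 -6.74733762e-04]
 [ 4.38189478e-04 -2.73226125e-01  9.61949735e-01 -1.20752501e-01]
 [ 0.00000000e+00  0.00000000e+00  0.00000000e+00  1.00000000e+00]] 66.2351636336385 319.3436119524984 203.73938220403858
(array([ 2.2087, -1.1533, -0.2652]), array([-0.0004, -0.    ,  0.1755]))
```

Emit:
servo_tool([
  {"delta_pos": [0.14,-0.075,0],"delta_rot": [0,0,0]},
  {"delta_pos": [0.29,-0.15,0],"delta_rot": [0,0,0]},
  {"delta_pos": [0.44,-0.23,0],"delta_rot": [0,0,0]},
  {"delta_pos": [0.59,-0.31,0],"delta_rot": [0,0,0]},
  {"delta_pos": [0.74,-0.385,0],"delta_rot": [0,0,0]},
])

```text
time_s: 0.65
tcp_pos: [0.3552, -0.3023, 0.2637]
tool_rot: [[0.898, 0.439, -0.0], [0.439, -0.898, 0.0], [0.0, -0.0, -1.0]]
contact_force: [-0.0, -0.9, 0.1]
finger_gap: 0.0882
gripper_force: 0.0
```

Emit:
servo_tool([
  {"delta_pos": [0.14,-0.075,0],"delta_rot": [0,0,0]},
  {"delta_pos": [0.29,-0.15,0],"delta_rot": [0,0,0]},
  {"delta_pos": [0.44,-0.23,0],"delta_rot": [0,0,0]},
  {"delta_pos": [0.59,-0.31,0],"delta_rot": [0,0,0]},
  {"delta_pos": [0.74,-0.385,0],"delta_rot": [0,0,0]},
])

```text
time_s: 1.15
tcp_pos: [0.4791, -0.1345, 0.2637]
tool_rot: [[0.898, 0.439, -0.0], [0.439, -0.898, 0.0], [-0.0, -0.0, -1.0]]
contact_force: [-0.5, -1.3, 0.9]
finger_gap: 0.0881
gripper_force: 0.0
```

Emit:
servo_tool([
  {"delta_pos": [0.14,-0.075,0.03],"delta_rot": [0,0,0.035]},
  {"delta_pos": [0.29,-0.15,0.06],"delta_rot": [0,0,0.07]},
  {"delta_pos": [0.44,-0.23,0.09],"delta_rot": [0,0,0.105]},
  {"delta_pos": [0.59,-0.31,0.12],"delta_rot": [0,0,0.14]},
  {"delta_pos": [0.73,-0.385,0.15],"delta_rot": [0,0,0.16]},
], hand=1)

```text
time_s: 1.65
tcp_pos: [0.6009, 0.0323, 0.2256]
tool_rot: [[0.993, 0.117, -0.0], [0.117, -0.993, 0.0], [-0.0, -0.0, -1.0]]
contact_force: [-0.5, -0.5, 0.5]
finger_gap: 0.0497
gripper_force: 0.0
```

Emit:
servo_tool([
  {"delta_pos": [0,0,0],"delta_rot": [0,0,0]},
  {"delta_pos": [0,0,0],"delta_rot": [0,0,0]},
  {"delta_pos": [0,0,0],"delta_rot": [0,0,0]},
  {"delta_pos": [0,0,0],"delta_rot": [0,0,0]},
  {"delta_pos": [0,0,0],"delta_rot": [0,0,0]},
])

```text
time_s: 2.15
tcp_pos: [0.5999, 0.0296, 0.2267]
tool_rot: [[0.993, 0.118, 0.001], [0.118, -0.993, -0.0], [0.001, 0.0, -1.0]]
contact_force: [0.1, -0.1, -0.5]
finger_gap: 0.0103
gripper_force: 0.0
```

```bash
python3 - <<'E'
from h import *
from station import bot
s=bot.sense(); w=bot.camera("wrist"); pickle.dump((s,w),open("w1.pkl","wb"))
cv2.imwrite("pics/w1.png",w["pixels"][...,::-1]); print(s["tcp_pos"],s["tool_rot"][:,0],s["qpos"],s["finger_gap"])
E
```

```text
[0.59993811 0.0296235  0.22667394] [9.92976259e-01 1.18312470e-01 5.55807519e-04] [-8.33588684e+00  2.90886737e+01  7.51074930e+01 -3.41212797e-03
  7.57699499e+01  7.48702328e+01] 0.010306590487027038
```

View pics/w1.png

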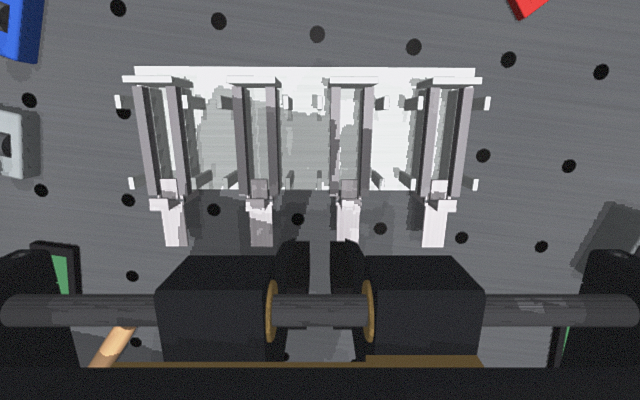

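The wrist view shows four bays. The tab ends are at about (176,246), (262,246), (348,246) and (434,246), and the end stops are at row ~80.

```bash
python3 - <<'E'
from h import *
s,w=pickle.load(open("w1.pkl","rb")); P=(s["tcp_pos"],s["tool_rot"])
g=cv2.cvtColor(w["pixels"],cv2.COLOR_RGB2GRAY)
t=np.array([px2w(w,p,.042,P)[:2] for p in [(176.5,246.5),(262.5,246.5),(347.5,246.5),(433.5,246.5)]]);print(t.round(4))
d=t[0]-t[3]; print(np.linalg.norm(d)/3, np.degrees(np.arctan2(-d[0],d[1])))
e=np.array([px2w(w,p,.056,P)[:2] for p in [(156.5,84),(255,84),(352,84),(450,84)]]);print(e.round(4))
for i in range(4): v=e[i]-t[i]; print(np.linalg.norm(v),np.degrees(np.arctan2(v[1],v[0])))
i2=cv2.resize(w["pixels"][60:255,110:480,::-1],None,fx=2.15,fy=2.15,interpolation=cv2.INTER_CUBIC);cv2.imwrite("pics/w1c.png",i2)
print(px2w(w,(0,150),.025,P))
E
```

```text
[[ 0.518   0.176 ]
 [ 0.5289  0.0839]
 [ 0.5396 -0.0072]
 [ 0.5506 -0.0992]]
0.09237209481263042 6.754203463073951
[[ 0.6805  0.186 ]
 [ 0.6908  0.099 ]
 [ 0.701   0.0133]
 [ 0.7112 -0.0733]]
0.16288851876251534 3.5277391791365362
0.1626736071454429 5.322484797985606
0.16262059086551753 7.210258625841906
0.16275183107813623 9.16334088563628
[0.59754844 0.36523614 0.025     ]
```

View pics/w1c.png

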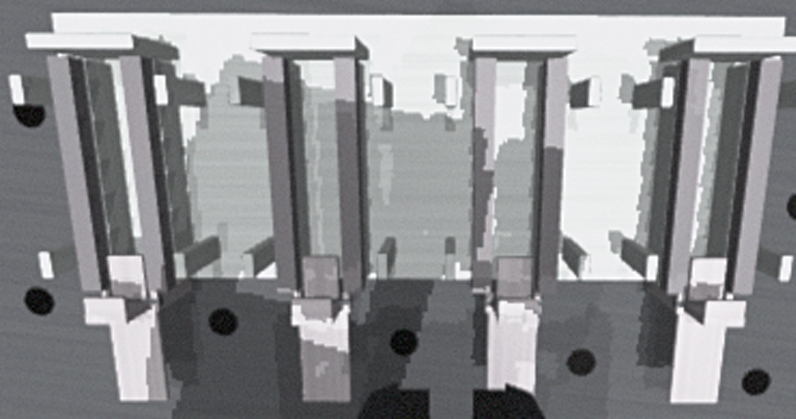

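Emit:
servo_tool([
  {"delta_pos": [-0.07,0.04,0.15],"delta_rot": [0,0,0]},
  {"delta_pos": [-0.14,0.08,0.3],"delta_rot": [0,0,0]},
  {"delta_pos": [-0.21,0.12,0.45],"delta_rot": [0,0,0]},
  {"delta_pos": [-0.21,0.12,0.507],"delta_rot": [0,0,0]},
  {"delta_pos": [-0.21,0.12,0.507],"delta_rot": [0,0,0]},
])

```text
time_s: 2.7
tcp_pos: [0.5504, -0.006, 0.0979]
tool_rot: [[0.993, 0.118, -0.003], [0.118, -0.993, 0.001], [-0.003, -0.001, -1.0]]
contact_force: [0.3, 0.6, 0.1]
finger_gap: 0.0005
gripper_force: 0.0
```

Emit:
servo_tool([
  {"delta_pos": [0,0,0.06],"delta_rot": [0,0,0]},
  {"delta_pos": [0,0,0.11],"delta_rot": [0,0,0]},
  {"delta_pos": [0,0,0.15],"delta_rot": [0,0,0]},
  {"delta_pos": [0,0,0.18],"delta_rot": [0,0,0]},
  {"delta_pos": [0,0,0.196],"delta_rot": [0,0,0]},
])

```text
time_s: 3.2
tcp_pos: [0.5518, -0.0056, 0.0503]
tool_rot: [[0.993, 0.119, 0.0], [0.119, -0.993, -0.0], [0.0, 0.0, -1.0]]
contact_force: [-1.5, 1.4, 16.6]
finger_gap: 0.0003
gripper_force: 7.9
```

Emit:
servo_tool([
  {"delta_pos": [0,0,0],"delta_rot": [0,0,0]},
  {"delta_pos": [0,0,-0.1],"delta_rot": [0,0,0]},
  {"delta_pos": [0,0,-0.196],"delta_rot": [0,0,0]},
  {"delta_pos": [0,0.184,-0.196],"delta_rot": [0,0,0]},
  {"delta_pos": [0,0.368,-0.196],"delta_rot": [0,0,0]},
])

```text
time_s: 3.7
tcp_pos: [0.5631, -0.0975, 0.1007]
tool_rot: [[0.993, 0.122, 0.002], [0.122, -0.993, -0.001], [0.002, 0.001, -1.0]]
contact_force: [0.7, -0.2, 0.3]
finger_gap: 0.0007
gripper_force: 0.0
```

```bash
python3 - <<'E'
from h import *
from station import bot
s=bot.sense(); c=bot.camera("scene"); im=c["pixels"][...,::-1]
cv2.imwrite("pics/s1.png",cv2.resize(im[190:260,270:400],None,fx=5,fy=5,interpolation=cv2.INTER_CUBIC)); print(delta(s,(.5622,-.0978,.1),6.8))
E
```

```text
(array([-0.0039,  0.0009,  0.0026]), array([ 0.0005, -0.0009,  0.0017]))
```

View pics/s1.png

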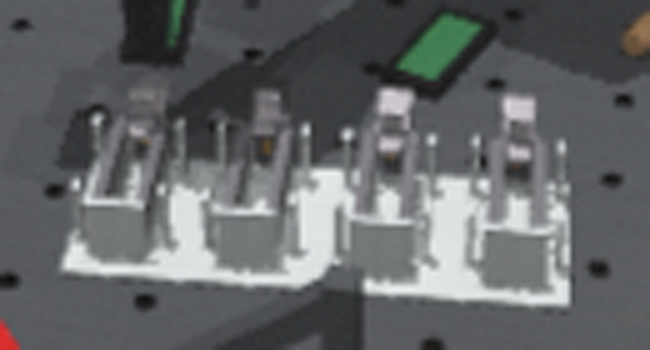

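Latch 3 went down against 16 N near the end of its travel, and its tab looks lower in the view. I'll open 4, 2 and 1 the same way.

Emit:
servo_tool([
  {"delta_pos": [0,0,0.07],"delta_rot": [0,0,0]},
  {"delta_pos": [0,0,0.12],"delta_rot": [0,0,0]},
  {"delta_pos": [0,0,0.16],"delta_rot": [0,0,0]},
  {"delta_pos": [0,0,0.19],"delta_rot": [0,0,0]},
  {"delta_pos": [0,0,0.19],"delta_rot": [0,0,0]},
])

```text
time_s: 4.25
tcp_pos: [0.5627, -0.0965, 0.0517]
tool_rot: [[0.993, 0.12, -0.0], [0.12, -0.993, 0.0], [-0.0, -0.0, -1.0]]
contact_force: [0.3, 0.3, 1.2]
finger_gap: 0.0007
gripper_force: 0.9
```

Emit:
servo_tool([
  {"delta_pos": [0,0,-0.1],"delta_rot": [0,0,0]},
  {"delta_pos": [0,0,-0.19],"delta_rot": [0,0,0]},
  {"delta_pos": [0,-0.19,-0.19],"delta_rot": [0,0,0]},
  {"delta_pos": [0,-0.38,-0.19],"delta_rot": [0,0,0]},
  {"delta_pos": [0,-0.55,-0.19],"delta_rot": [0,0,0]},
])

```text
time_s: 4.75
tcp_pos: [0.5457, 0.0417, 0.0997]
tool_rot: [[0.993, 0.12, 0.0], [0.12, -0.993, 0.0], [0.0, -0.0, -1.0]]
contact_force: [-0.2, -0.7, 0.0]
finger_gap: 0.0006
gripper_force: 0.0
```

Emit:
servo_tool([
  {"delta_pos": [0,-0.186,0],"delta_rot": [0,0,0]},
  {"delta_pos": [0,-0.186,0],"delta_rot": [0,0,0]},
  {"delta_pos": [0,-0.186,0.12],"delta_rot": [0,0,0]},
  {"delta_pos": [0,-0.186,0.16],"delta_rot": [0,0,0]},
  {"delta_pos": [0,-0.186,0.19],"delta_rot": [0,0,0]},
])

```text
time_s: 5.25
tcp_pos: [0.5404, 0.0855, 0.0512]
tool_rot: [[0.993, 0.119, -0.001], [0.119, -0.993, 0.0], [-0.001, -0.0, -1.0]]
contact_force: [-0.4, -1.2, 0.3]
finger_gap: 0.0005
gripper_force: 0.4
```

Emit:
servo_tool([
  {"delta_pos": [0,0,0],"delta_rot": [0,0,0]},
  {"delta_pos": [0,0,-0.1],"delta_rot": [0,0,0]},
  {"delta_pos": [0,0,-0.19],"delta_rot": [0,0,0]},
  {"delta_pos": [0,-0.18,-0.19],"delta_rot": [0,0,0]},
  {"delta_pos": [0,-0.368,-0.19],"delta_rot": [0,0,0]},
])

```text
time_s: 5.75
tcp_pos: [0.5304, 0.1771, 0.1012]
tool_rot: [[0.993, 0.116, 0.003], [0.116, -0.993, 0.0], [0.003, 0.0, -1.0]]
contact_force: [1.3, 0.2, 0.5]
finger_gap: 0.0003
gripper_force: 0.0
```

Emit:
servo_tool([
  {"delta_pos": [0,0,0],"delta_rot": [0,0,0]},
  {"delta_pos": [0,0,0.07],"delta_rot": [0,0,0]},
  {"delta_pos": [0,0,0.12],"delta_rot": [0,0,0]},
  {"delta_pos": [0,0,0.16],"delta_rot": [0,0,0]},
  {"delta_pos": [0,0,0.19],"delta_rot": [0,0,0]},
])

```text
time_s: 6.25
tcp_pos: [0.5297, 0.1765, 0.0513]
tool_rot: [[0.993, 0.119, -0.001], [0.119, -0.993, -0.0], [-0.001, 0.0, -1.0]]
contact_force: [0.6, -0.4, 0.6]
finger_gap: 0.0003
gripper_force: 0.1
```

Emit:
servo_tool([
  {"delta_pos": [0,0,0],"delta_rot": [0,0,0]},
  {"delta_pos": [0,0,-0.1],"delta_rot": [0,0,0]},
  {"delta_pos": [0,0,-0.25],"delta_rot": [0,0,0]},
  {"delta_pos": [0,0,-0.4],"delta_rot": [0,0,0]},
  {"delta_pos": [0,0,-0.45],"delta_rot": [0,0,0]},
], hand=0)

```text
time_s: 6.75
tcp_pos: [0.5309, 0.1771, 0.1685]
tool_rot: [[0.993, 0.119, 0.006], [0.119, -0.993, 0.001], [0.006, 0.0, -1.0]]
contact_force: [-0.3, -0.9, -0.0]
finger_gap: 0.0384
gripper_force: 0.0
```

```bash
cat >> h.py <<'E'
def filters(c):
    "green windows in the top picture: long-axis yaw, centre (at z=.012)"
    hsv=cv2.cvtColor(c["pixels"],cv2.COLOR_RGB2HSV)
    m=cv2.inRange(hsv,(50,70,30),(80,255,255)); n,l,st,ce=cv2.connectedComponentsWithStats(m); o=[]
    for i in range(1,n):
        if st[i,4]>100:
            pts=np.argwhere(l==i)[:,::-1]; z=.058 if ce[i][1]<205 else .012
            w=np.array([px2w(c,p,z)[:2] for p in pts])
            (x,y),(a,b),t=cv2.minAreaRect((w*1000).astype(np.float32))
            if a<b: t+=90
            o.append((st[i,4],w.mean(0).round(4),np.round([x,y,a,b],1),round((t+90)%180-90,1)))
    return o
E
python3 - <<'E'
from h import *
from station import bot
s=bot.sense(); c=bot.camera("top"); im=c["pixels"][...,::-1]
for f in filters(c): print(f)
print(delta(s,(.4316,.3394,.12),-1.8))
cv2.imwrite("pics/t2.png",cv2.resize(im[110:265,140:470],None,fx=2.4,fy=2.4,interpolation=cv2.INTER_CUBIC))
E
```

```text
(np.int32(154), array([0.4248, 0.3502]), array([431.5, 348.1,  86. ,  20.8]), 1.6)
(np.int32(377), array([0.424 , 0.1002]), array([424.4, 100. ,  37.4,  88.4]), -17.5)
(np.int32(363), array([ 0.4285, -0.1341]), array([ 428.6, -134. ,   86.9,   35.9]), 8.1)
(np.int32(375), array([ 0.4186, -0.3312]), array([ 418.7, -331.1,   87.7,   36.6]), 10.6)
(array([-0.3182, -0.6919,  0.1921]), array([-0.0002, -0.003 ,  0.0721]))
```

View pics/t2.png

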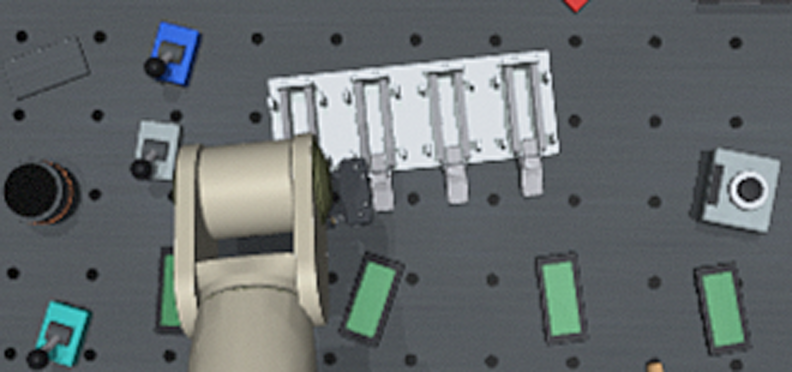

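All four latches look open. The grey lever's ball leans towards the lower left at crop (140,168), and its pivot is at (155,150). I'll now go near filter 1 and look with the wrist camera.

Emit:
servo_tool([
  {"delta_pos": [-0.12,-0.14,0],"delta_rot": [0,0,0.01]},
  {"delta_pos": [-0.24,-0.28,0],"delta_rot": [0,0,0.02]},
  {"delta_pos": [-0.36,-0.43,0.03],"delta_rot": [0,0,0.03]},
  {"delta_pos": [-0.48,-0.58,0.07],"delta_rot": [0,0,0.045]},
  {"delta_pos": [-0.594,-0.723,0.114],"delta_rot": [0,0,0.06]},
])

```text
time_s: 7.3
tcp_pos: [0.3586, 0.3396, 0.1346]
tool_rot: [[1.0, -0.008, -0.001], [-0.008, -1.0, -0.001], [-0.001, 0.001, -1.0]]
contact_force: [0.6, 0.9, 0.3]
finger_gap: 0.0824
gripper_force: 0.0
```

Emit:
servo_tool([
  {"delta_pos": [0,0,0],"delta_rot": [0,0,0]},
  {"delta_pos": [0,0,0],"delta_rot": [0,0,0]},
  {"delta_pos": [0,0,0],"delta_rot": [0,0,0]},
  {"delta_pos": [0,0,0],"delta_rot": [0,0,0]},
  {"delta_pos": [0,0,0],"delta_rot": [0,0,0]},
])

```text
time_s: 7.8
tcp_pos: [0.3614, 0.3382, 0.136]
tool_rot: [[1.0, -0.008, 0.0], [-0.008, -1.0, 0.0], [0.0, -0.0, -1.0]]
contact_force: [0.1, 0.3, 0.5]
finger_gap: 0.088
gripper_force: 0.0
```

```bash
cat >> h.py <<'E'
def wfilter(s,w,z=.012):
    "frames of cartridges in the wrist picture by the green window"
    hsv=cv2.cvtColor(w["pixels"],cv2.COLOR_RGB2HSV); P=(s["tcp_pos"],s["tool_rot"])
    m=cv2.inRange(hsv,(50,60,25),(85,255,255)); n,l,st,ce=cv2.connectedComponentsWithStats(m); o=[]
    for i in range(1,n):
        if st[i,4]>500:
            c,_=cv2.findContours((l==i).astype(np.uint8),cv2.RETR_EXTERNAL,cv2.CHAIN_APPROX_NONE)
            wd=np.array([px2w(w,p,z,P)[:2] for p in c[0][:,0]])
            (x,y),(a,b),t=cv2.minAreaRect((wd*1000).astype(np.float32))
            if a<b: t+=90
            o.append((st[i],np.round([x,y,a,b],1),round((t+90)%180-90,1)))
    return o
E
python3 - <<'E'
from h import *
from station import bot
s=bot.sense(); w=bot.camera("wrist")
cv2.imwrite("pics/w2.png",w["pixels"][...,::-1]); print(s["tcp_pos"],s["tool_rot"][:,0]);
for f in wfilter(s,w): print(f)
E
```

```text
[0.3613572  0.33816982 0.13600701] [ 9.99971470e-01 -7.55043457e-03  2.25694475e-04]
(array([ 293,   55,   51,  119, 5492], dtype=int32), array([431.4, 340.2,  36.3,  86.8]), -2.5)
(array([ 578,   59,   62,  125, 3652], dtype=int32), array([423.9, 101. ,  36. ,  86.3]), -17.8)
```

View pics/w2.png

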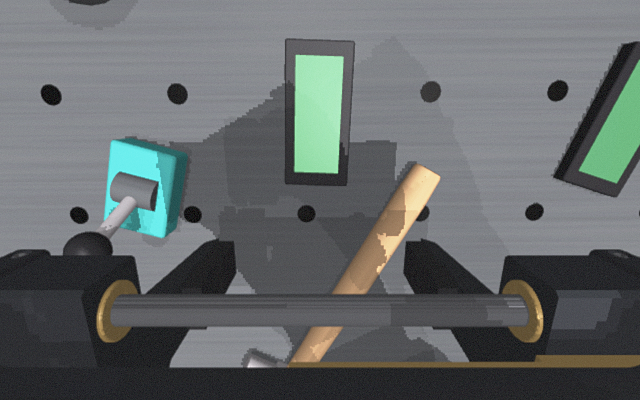

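Wrist and top estimates of filter 1 agree to 1 mm: its window is at (318,113), which gives (0.4315, 0.340) at about -2°. I'll descend and close gently in small steps.

Emit:
servo_tool([
  {"delta_pos": [0.14,0,0.05],"delta_rot": [0,0,0.008]},
  {"delta_pos": [0.28,-0.008,0.12],"delta_rot": [0,0,0.015]},
  {"delta_pos": [0.28,-0.008,0.28],"delta_rot": [0,0,0.015]},
  {"delta_pos": [0.28,-0.008,0.4],"delta_rot": [0,0,0.015]},
  {"delta_pos": [0.28,-0.008,0.432],"delta_rot": [0,0,0.015]},
])

```text
time_s: 8.35
tcp_pos: [0.4296, 0.3392, 0.0253]
tool_rot: [[0.999, -0.038, -0.005], [-0.038, -0.999, -0.002], [-0.005, 0.003, -1.0]]
contact_force: [-12.5, -15.3, 48.4]
finger_gap: 0.0877
gripper_force: 25.5
```

Emit:
servo_tool([
  {"delta_pos": [0,0,0],"delta_rot": [0,0,0]},
  {"delta_pos": [0,0,0],"delta_rot": [0,0,0]},
  {"delta_pos": [0,0,0],"delta_rot": [0,0,0]},
  {"delta_pos": [0,0,0],"delta_rot": [0,0,0]},
  {"delta_pos": [0,0,0],"delta_rot": [0,0,0]},
], hand=0.41)

```text
time_s: 8.85
tcp_pos: [0.4308, 0.3404, 0.0285]
tool_rot: [[0.999, -0.037, 0.001], [-0.037, -0.999, 0.0], [0.001, -0.0, -1.0]]
contact_force: [0.1, -1.8, 1.9]
finger_gap: 0.0524
gripper_force: 0.8
```

Emit:
servo_tool([
  {"delta_pos": [0,0,0],"delta_rot": [0,0,0]},
  {"delta_pos": [0,0,0],"delta_rot": [0,0,0]},
  {"delta_pos": [0,0,0],"delta_rot": [0,0,0]},
  {"delta_pos": [0,0,0],"delta_rot": [0,0,0]},
  {"delta_pos": [0,0,0],"delta_rot": [0,0,0]},
], hand=0.424)

```text
time_s: 9.35
tcp_pos: [0.4307, 0.3403, 0.0283]
tool_rot: [[0.999, -0.037, 0.0], [-0.037, -0.999, -0.0], [0.0, 0.0, -1.0]]
contact_force: [-0.4, -2.8, 6.5]
finger_gap: 0.0509
gripper_force: 9.3
```

Emit:
servo_tool([
  {"delta_pos": [0,0,0],"delta_rot": [0,0,0]},
  {"delta_pos": [0,0,0],"delta_rot": [0,0,0]},
  {"delta_pos": [0,0,0],"delta_rot": [0,0,0]},
  {"delta_pos": [0,0,-0.02],"delta_rot": [0,0,0]},
  {"delta_pos": [0,0,-0.04],"delta_rot": [0,0,0]},
], hand=0.43)

```text
time_s: 9.85
tcp_pos: [0.4304, 0.3404, 0.0381]
tool_rot: [[0.999, -0.037, -0.0], [-0.037, -0.999, 0.0], [-0.0, 0.0, -1.0]]
contact_force: [-0.7, -0.8, -0.7]
finger_gap: 0.0507
gripper_force: 29.4
```

Emit:
servo_tool([
  {"delta_pos": [0,0,0],"delta_rot": [0,0,0]},
  {"delta_pos": [0,0,0],"delta_rot": [0,0,0]},
  {"delta_pos": [0,0,0],"delta_rot": [0,0,0]},
  {"delta_pos": [0,0,0],"delta_rot": [0,0,0]},
  {"delta_pos": [0,0,0],"delta_rot": [0,0,0]},
], hand=0.425)

```text
time_s: 10.35
tcp_pos: [0.4305, 0.3404, 0.0378]
tool_rot: [[0.999, -0.037, -0.0], [-0.037, -0.999, -0.0], [-0.0, 0.0, -1.0]]
contact_force: [-0.4, 0.4, -1.6]
finger_gap: 0.051
gripper_force: 3.0
```

```bash
python3 - <<'E'
from h import *
from station import bot
s=bot.sense(); print(s["gripper_force"],s["finger_gap"])
c=bot.camera("top")
for f in filters(c): print(f)
# grip offset: cartridge (.4315,.3398,-2.2deg) seen; tool at (.4304,.3404,-2.1)
ux=np.array([.993,.1184]);B=np.array([.6248,.1876])
for h in (.13,.083): print(delta(s,[*(B-.001*ux),h],6.8))
E
```

```text
2.9994185641407967 0.0510189379532295
(np.int32(370), array([0.4239, 0.1001]), array([423.8,  99.7,  36.5,  87.5]), -17.5)
(np.int32(362), array([ 0.4283, -0.1342]), array([ 428.5, -134.1,   86.5,   35.8]), 8.0)
(np.int32(375), array([ 0.4187, -0.3312]), array([ 419. , -331.2,   87.2,   36.5]), 10.3)
(array([ 0.7954,  0.5823, -0.3688]), array([ 0.    ,  0.0001, -0.0745]))
(array([ 0.7954,  0.5823, -0.1808]), array([ 0.    ,  0.0001, -0.0745]))
```

Emit:
servo_tool([
  {"delta_pos": [0,0,0],"delta_rot": [0,0,0]},
  {"delta_pos": [0,0,0],"delta_rot": [0,0,0]},
  {"delta_pos": [0,0,-0.1],"delta_rot": [0,0,0]},
  {"delta_pos": [0,0,-0.24],"delta_rot": [0,0,0]},
  {"delta_pos": [0,0,-0.37],"delta_rot": [0,0,0]},
], hand=0.4275)

```text
time_s: 10.9
tcp_pos: [0.4305, 0.3403, 0.1317]
tool_rot: [[0.999, -0.037, -0.0], [-0.037, -0.999, -0.0], [-0.0, 0.0, -1.0]]
contact_force: [0.9, 0.6, -0.3]
finger_gap: 0.0506
gripper_force: 21.0
```

Emit:
servo_tool([
  {"delta_pos": [0.1,0.07,0],"delta_rot": [0,0,-0.015]},
  {"delta_pos": [0.25,0.18,0],"delta_rot": [0,0,-0.03]},
  {"delta_pos": [0.4,0.29,0],"delta_rot": [0,0,-0.045]},
  {"delta_pos": [0.55,0.4,0],"delta_rot": [0,0,-0.06]},
  {"delta_pos": [0.69,0.5,0],"delta_rot": [0,0,-0.0745]},
])

```text
time_s: 11.4
tcp_pos: [0.5997, 0.2074, 0.1305]
tool_rot: [[0.993, 0.119, 0.0], [0.119, -0.993, -0.0], [0.0, 0.0, -1.0]]
contact_force: [-0.4, 0.5, -0.7]
finger_gap: 0.0503
gripper_force: 21.0
```

```bash
python3 - <<'E'
from h import *
from station import bot
s=bot.sense(); print(s["gripper_force"],s["finger_gap"],s["tcp_pos"])
ux=np.array([.993,.1184]);B=np.array([.6248,.1876])
for h in (.13,.08): print(delta(s,[*(B-.001*ux),h],6.8))
E
```

```text
20.982714593410492 0.05033243590537237 [0.59966796 0.20743112 0.13047158]
(array([0.0864, 0.0907, 0.0019]), array([ 0.    , -0.    ,  0.0004]))
(array([0.0863, 0.0907, 0.2019]), array([ 0.    , -0.    ,  0.0004]))
```

Emit:
servo_tool([
  {"delta_pos": [0.045,0.045,0],"delta_rot": [0,0,0]},
  {"delta_pos": [0.086,0.091,0],"delta_rot": [0,0,0]},
  {"delta_pos": [0.086,0.091,0.08],"delta_rot": [0,0,0]},
  {"delta_pos": [0.086,0.091,0.16],"delta_rot": [0,0,0]},
  {"delta_pos": [0.086,0.091,0.16],"delta_rot": [0,0,0]},
])

```text
time_s: 11.9
tcp_pos: [0.6208, 0.1891, 0.0878]
tool_rot: [[0.993, 0.119, -0.005], [0.119, -0.993, -0.001], [-0.005, -0.0, -1.0]]
contact_force: [0.1, 0.0, 0.5]
finger_gap: 0.0508
gripper_force: 21.0
```

```bash
python3 - <<'E'
from h import *
from station import bot
s=bot.sense(); w=bot.camera("wrist")
print(s["gripper_force"],s["finger_gap"],s["tcp_pos"],s["contact_force"])
cv2.imwrite("pics/w3.png",cv2.resize(w["pixels"][40:260,200:440,::-1],None,fx=2.6,fy=2.6,interpolation=cv2.INTER_CUBIC))
E
```

```text
20.98587065935135 0.05081801147980866 [0.62080017 0.18907862 0.08780893] [0.06801921 0.02854382 0.54427743]
```

View pics/w3.png

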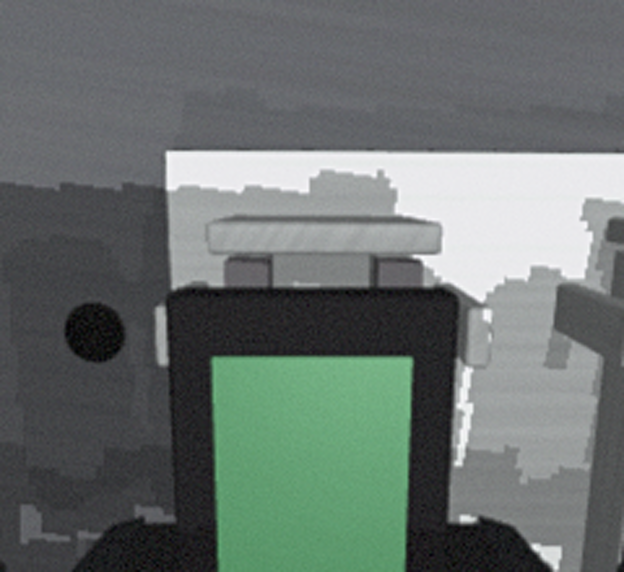

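The cartridge's far end spans crop columns 168–458 and the stop spans 207–441. That puts the cartridge about 2 mm left of the bay's middle, which matches the pose lag. I'll correct it, then lower.

Emit:
servo_tool([
  {"delta_pos": [0,0,0],"delta_rot": [0,0,0]},
  {"delta_pos": [0,0,0],"delta_rot": [0,0,0]},
  {"delta_pos": [0,0,0],"delta_rot": [0,0,0]},
  {"delta_pos": [0,0,0],"delta_rot": [0,0,0]},
  {"delta_pos": [0,0,0],"delta_rot": [0,0,0]},
])

```text
time_s: 12.45
tcp_pos: [0.6224, 0.189, 0.0908]
tool_rot: [[0.993, 0.118, 0.0], [0.118, -0.993, 0.0], [0.0, 0.0, -1.0]]
contact_force: [-0.4, 0.1, -0.7]
finger_gap: 0.0508
gripper_force: 21.0
```

```bash
python3 - <<'E'
from h import *
from station import bot
s=bot.sense(); 
ux=np.array([.993,.1184]);B=np.array([.6248,.1876])
print(s["tcp_pos"],delta(s,[*(B-.001*ux),.08],6.8))
w=bot.camera("wrist"); hsv=cv2.cvtColor(w["pixels"],cv2.COLOR_RGB2HSV)
E
```

```text
[0.62239727 0.18900391 0.09076009] (array([0.0049, 0.0067, 0.043 ]), array([ 0.    , -0.0002, -0.    ]))
```

Emit:
servo_tool([
  {"delta_pos": [0.005,0.008,0],"delta_rot": [0,0,0]},
  {"delta_pos": [0.005,0.008,0.012],"delta_rot": [0,0,0]},
  {"delta_pos": [0.005,0.008,0.024],"delta_rot": [0,0,0]},
  {"delta_pos": [0.005,0.008,0.034],"delta_rot": [0,0,0]},
  {"delta_pos": [0.005,0.008,0.042],"delta_rot": [0,0,0]},
])

```text
time_s: 13.0
tcp_pos: [0.6238, 0.1871, 0.0797]
tool_rot: [[0.993, 0.118, -0.0], [0.118, -0.993, -0.0], [-0.0, 0.0, -1.0]]
contact_force: [-0.0, -0.5, 1.9]
finger_gap: 0.0512
gripper_force: 21.0
```

Emit:
servo_tool([
  {"delta_pos": [0,0,0],"delta_rot": [0,0,0]},
  {"delta_pos": [0,0,0],"delta_rot": [0,0,0]},
  {"delta_pos": [0,0,0],"delta_rot": [0,0,0]},
  {"delta_pos": [0,0,-0.08],"delta_rot": [0,0,0]},
  {"delta_pos": [0,0,-0.2],"delta_rot": [0,0,0]},
], hand=0.33)

```text
time_s: 13.5
tcp_pos: [0.623, 0.187, 0.1291]
tool_rot: [[0.993, 0.118, -0.003], [0.118, -0.993, -0.0], [-0.003, -0.0, -1.0]]
contact_force: [-0.6, -0.7, -0.6]
finger_gap: 0.0592
gripper_force: 0.0
```

```bash
python3 - <<'E'
from h import *
from station import bot
s=bot.sense(); w=bot.camera("wrist")
print(s["gripper_force"],s["finger_gap"],s["tcp_pos"],s["contact_force"])
cv2.imwrite("pics/w4.png",cv2.resize(w["pixels"][40:260,200:440,::-1],None,fx=2.6,fy=2.6,interpolation=cv2.INTER_CUBIC))
B=np.array([.6248,.1876]);ux=np.array([.993,.1184])
print(delta(s,[*(B-.034*ux),.105],6.8))
E
```

```text
0.0 0.05920415696923863 [0.62303744 0.18701798 0.12908711] [-0.63513455 -0.66604425 -0.62619719]
(array([-0.1284, -0.0015,  0.0968]), array([-0.    ,  0.0017, -0.    ]))
```

View pics/w4.png

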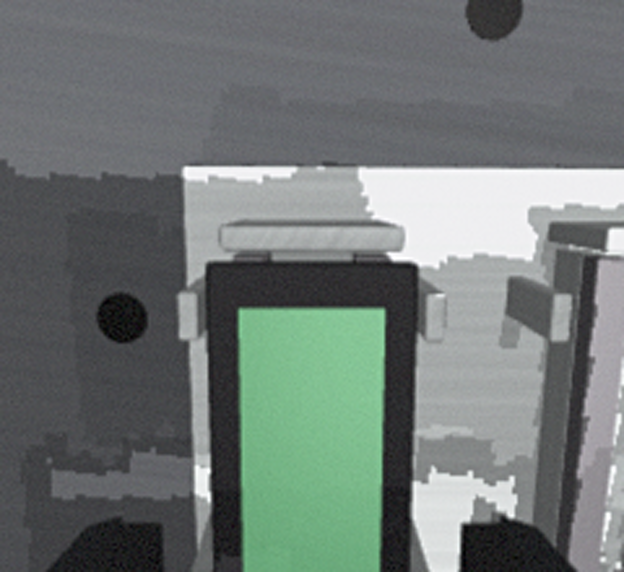

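Cartridge 1 lies centred between its guides. Next I'll press its latch end with the fingers closed.

Emit:
servo_tool([
  {"delta_pos": [-0.06,0,0],"delta_rot": [0,0,0]},
  {"delta_pos": [-0.128,0,0],"delta_rot": [0,0,0]},
  {"delta_pos": [-0.128,0,0],"delta_rot": [0,0,0]},
  {"delta_pos": [-0.128,0,0],"delta_rot": [0,0,0]},
  {"delta_pos": [-0.128,0,0],"delta_rot": [0,0,0]},
], hand=1)

```text
time_s: 14.05
tcp_pos: [0.5927, 0.1834, 0.1301]
tool_rot: [[0.993, 0.118, 0.001], [0.118, -0.993, 0.0], [0.001, -0.0, -1.0]]
contact_force: [0.1, 0.2, 0.1]
finger_gap: 0.0212
gripper_force: 0.0
```

Emit:
servo_tool([
  {"delta_pos": [0,0,0.05],"delta_rot": [0,0,0]},
  {"delta_pos": [0,0,0.1],"delta_rot": [0,0,0]},
  {"delta_pos": [0,0,0.13],"delta_rot": [0,0,0]},
  {"delta_pos": [0,0,0.15],"delta_rot": [0,0,0]},
  {"delta_pos": [0,0,0.158],"delta_rot": [0,0,0]},
])

```text
time_s: 14.55
tcp_pos: [0.5918, 0.1833, 0.0897]
tool_rot: [[0.993, 0.118, -0.001], [0.118, -0.993, -0.0], [-0.001, -0.0, -1.0]]
contact_force: [-2.4, -0.2, 3.2]
finger_gap: 0.0006
gripper_force: 1.3
```

Emit:
servo_tool([
  {"delta_pos": [0,0,0.006],"delta_rot": [0,0,0]},
  {"delta_pos": [0,0,0.012],"delta_rot": [0,0,0]},
  {"delta_pos": [0,0,0.018],"delta_rot": [0,0,0]},
  {"delta_pos": [0,0,0.024],"delta_rot": [0,0,0]},
  {"delta_pos": [0,0,0.024],"delta_rot": [0,0,0]},
])

```text
time_s: 15.05
tcp_pos: [0.5918, 0.1833, 0.0841]
tool_rot: [[0.993, 0.118, -0.001], [0.118, -0.993, -0.0], [-0.001, -0.0, -1.0]]
contact_force: [-0.5, 0.2, 0.3]
finger_gap: 0.0003
gripper_force: 0.0
```

Emit:
servo_tool([
  {"delta_pos": [0,0,-0.1],"delta_rot": [0,0,0]},
  {"delta_pos": [-0.17,0.06,-0.15],"delta_rot": [0,0,0.05]},
  {"delta_pos": [-0.35,0.125,-0.15],"delta_rot": [0,0,0.1]},
  {"delta_pos": [-0.53,0.19,-0.15],"delta_rot": [0,0,0.15]},
  {"delta_pos": [-0.706,0.251,-0.15],"delta_rot": [0,0,0.2035]},
], hand=0)

```text
time_s: 15.55
tcp_pos: [0.4222, 0.0996, 0.1219]
tool_rot: [[0.952, -0.307, -0.0], [-0.307, -0.952, -0.0], [-0.0, 0.0, -1.0]]
contact_force: [0.7, 0.0, 0.2]
finger_gap: 0.0383
gripper_force: 0.0
```

Emit:
servo_tool([
  {"delta_pos": [0,0,0],"delta_rot": [0,0,0]},
  {"delta_pos": [0,0,0],"delta_rot": [0,0,0]},
  {"delta_pos": [0,0,0.08],"delta_rot": [0,0,0]},
  {"delta_pos": [0,0,0.16],"delta_rot": [0,0,0]},
  {"delta_pos": [0,0,0.16],"delta_rot": [0,0,0]},
])

```text
time_s: 16.05
tcp_pos: [0.4244, 0.1005, 0.0804]
tool_rot: [[0.953, -0.302, -0.003], [-0.302, -0.953, 0.0], [-0.003, 0.001, -1.0]]
contact_force: [-0.1, -0.1, 0.7]
finger_gap: 0.0785
gripper_force: 0.0
```

```bash
python3 - <<'E'
from h import *
from station import bot
s=bot.sense(); print(s["tcp_pos"],delta(s,(.4240,.1005,.029),-17.6))
c=bot.camera("top")
for f in filters(c): print(f)
cv2.imwrite("pics/t3.png",cv2.resize(c["pixels"][120:215,240:390,::-1],None,fx=5,fy=5,interpolation=cv2.INTER_CUBIC))
E
```

```text
[0.42439253 0.10046776 0.08042995] (array([-1.000e-03,  2.000e-04,  2.057e-01]), array([0.0003, 0.0013, 0.0003]))
(np.int32(388), array([0.6265, 0.1876]), array([626.5, 187.6,  88.4,  37.2]), 6.7)
(np.int32(364), array([ 0.4285, -0.1341]), array([ 428.5, -133.8,   87. ,   36.1]), 8.6)
(np.int32(375), array([ 0.3867, -0.3338]), array([ 386.8, -333.5,   87.1,   36.4]), 10.7)
```

View pics/t3.png

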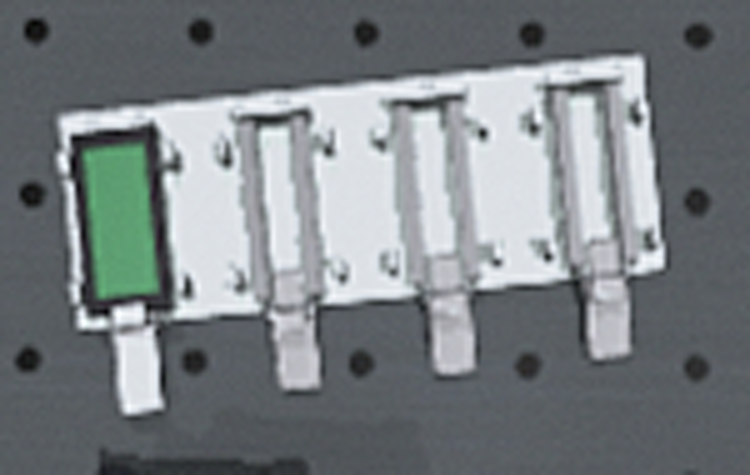

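Bay 1 is latched (bright, level tab at (140,370)), and latches 2–4 are open. Filter 4 has been knocked to (0.387, -0.334), and I've noted the new position. Next is gripping filter 2.

Emit:
servo_tool([
  {"delta_pos": [0,0,0.07],"delta_rot": [0,0,0]},
  {"delta_pos": [0,0,0.13],"delta_rot": [0,0,0]},
  {"delta_pos": [0,0,0.17],"delta_rot": [0,0,0]},
  {"delta_pos": [0,0,0.195],"delta_rot": [0,0,0]},
  {"delta_pos": [0,0,0.205],"delta_rot": [0,0,0]},
], hand=0)

```text
time_s: 16.6
tcp_pos: [0.4246, 0.1002, 0.0307]
tool_rot: [[0.953, -0.303, 0.0], [-0.303, -0.953, 0.0], [0.0, -0.0, -1.0]]
contact_force: [0.3, -1.0, 0.9]
finger_gap: 0.0881
gripper_force: 0.0
```

Emit:
servo_tool([
  {"delta_pos": [0,0,0],"delta_rot": [0,0,0]},
  {"delta_pos": [0,0,0],"delta_rot": [0,0,0]},
  {"delta_pos": [0,0,0],"delta_rot": [0,0,0]},
  {"delta_pos": [0,0,0],"delta_rot": [0,0,0]},
  {"delta_pos": [0,0,0],"delta_rot": [0,0,0]},
], hand=0.41)

```text
time_s: 17.1
tcp_pos: [0.4243, 0.1002, 0.0309]
tool_rot: [[0.953, -0.303, 0.0], [-0.303, -0.953, -0.0], [0.0, -0.0, -1.0]]
contact_force: [0.1, -0.3, 0.2]
finger_gap: 0.0524
gripper_force: 0.0
```

Emit:
servo_tool([
  {"delta_pos": [0,0,0],"delta_rot": [0,0,0]},
  {"delta_pos": [0,0,0],"delta_rot": [0,0,0]},
  {"delta_pos": [0,0,0],"delta_rot": [0,0,0]},
  {"delta_pos": [0,0,0],"delta_rot": [0,0,0]},
  {"delta_pos": [0,0,0],"delta_rot": [0,0,0]},
], hand=0.4265)

```text
time_s: 17.6
tcp_pos: [0.4243, 0.1001, 0.0308]
tool_rot: [[0.953, -0.303, 0.0], [-0.303, -0.953, -0.0], [0.0, 0.0, -1.0]]
contact_force: [-0.5, -1.8, 4.0]
finger_gap: 0.0504
gripper_force: 15.0
```

Emit:
servo_tool([
  {"delta_pos": [0,0,-0.05],"delta_rot": [0,0,0]},
  {"delta_pos": [0,0,-0.15],"delta_rot": [0,0,0]},
  {"delta_pos": [0,0,-0.28],"delta_rot": [0,0,0]},
  {"delta_pos": [0,0,-0.4],"delta_rot": [0,0,0]},
  {"delta_pos": [0,0,-0.4],"delta_rot": [0,0,0]},
])

```text
time_s: 18.1
tcp_pos: [0.4256, 0.1002, 0.1335]
tool_rot: [[0.953, -0.303, 0.006], [-0.303, -0.953, -0.0], [0.006, -0.002, -1.0]]
contact_force: [-0.7, 0.8, -1.8]
finger_gap: 0.0506
gripper_force: 15.0
```

```bash
python3 - <<'E'
from h import *
from station import bot
s=bot.sense(); print(s["gripper_force"])
ux=np.array([.993,.1184]);B=np.array([.6357,.0963])+np.array([-.0001,-.0005])
print(delta(s,[*(B),.13],6.8))
E
```

```text
14.95961531996727
(array([ 0.8058, -0.2371,  0.0189]), array([-2.000e-04, -2.900e-03, -2.034e-01]))
```

Emit:
servo_tool([
  {"delta_pos": [0.12,-0.035,0],"delta_rot": [0,0,-0.04]},
  {"delta_pos": [0.3,-0.09,0],"delta_rot": [0,0,-0.08]},
  {"delta_pos": [0.48,-0.14,0],"delta_rot": [0,0,-0.12]},
  {"delta_pos": [0.66,-0.19,0],"delta_rot": [0,0,-0.16]},
  {"delta_pos": [0.806,-0.237,0.02],"delta_rot": [0,0,-0.2034]},
])

```text
time_s: 18.6
tcp_pos: [0.636, 0.0954, 0.1242]
tool_rot: [[0.993, 0.121, -0.001], [0.121, -0.993, 0.0], [-0.001, -0.0, -1.0]]
contact_force: [0.5, 0.1, -0.7]
finger_gap: 0.0507
gripper_force: 15.0
```

Emit:
servo_tool([
  {"delta_pos": [0,0,0],"delta_rot": [0,0,0]},
  {"delta_pos": [0,0,0.06],"delta_rot": [0,0,0]},
  {"delta_pos": [0,0,0.13],"delta_rot": [0,0,0]},
  {"delta_pos": [0,0,0.13],"delta_rot": [0,0,0]},
  {"delta_pos": [0,0,0.13],"delta_rot": [0,0,0]},
])

```text
time_s: 19.1
tcp_pos: [0.6333, 0.0958, 0.0928]
tool_rot: [[0.993, 0.118, -0.001], [0.118, -0.993, 0.0], [-0.001, -0.0, -1.0]]
contact_force: [-0.0, 0.4, -0.5]
finger_gap: 0.0502
gripper_force: 15.0
```

```bash
python3 - <<'E'
from h import *
from station import bot
s=bot.sense(); print(s["gripper_force"],s["tcp_pos"])
B=np.array([.6357,.0963])+np.array([-.0001,-.0005])
print(delta(s,[*(B),.0822],6.8))
w=bot.camera("wrist"); P=(s["tcp_pos"],s["tool_rot"])
hsv=cv2.cvtColor(w["pixels"],cv2.COLOR_RGB2HSV); m=cv2.inRange(hsv,(50,60,25),(85,255,255))[:220,200:440]
p=np.argwhere(m)[:,::-1]; top=p[:,1].min(); row=p[p[:,1]==top+3]; 
q=px2w(w,((row[:,0].min()+row[:,0].max())/2+200,top),s["tcp_pos"][2]-.0188,P)
d=s["tool_rot"].T@(q-s["tcp_pos"]); print("window far end in tool (expect x .0435,y 0)",d)
E
```

```text
14.960166960954666 [0.63331913 0.09576791 0.09279588]
(array([0.0091, 0.001 , 0.0424]), array([-0.0001,  0.0007, -0.0003]))
window far end in tool (expect x .0435,y 0) [ 0.04360728 -0.00056159  0.01874015]
```

Cartridge is centred in the grip to within 0.6 mm. I'll lower it, release, and press.

Emit:
servo_tool([
  {"delta_pos": [0.008,0.001,0],"delta_rot": [0,0,0]},
  {"delta_pos": [0.008,0.001,0.012],"delta_rot": [0,0,0]},
  {"delta_pos": [0.008,0.001,0.024],"delta_rot": [0,0,0]},
  {"delta_pos": [0.008,0.001,0.034],"delta_rot": [0,0,0]},
  {"delta_pos": [0.008,0.001,0.042],"delta_rot": [0,0,0]},
])

```text
time_s: 19.65
tcp_pos: [0.6362, 0.0956, 0.0824]
tool_rot: [[0.993, 0.118, -0.0], [0.118, -0.993, 0.0], [-0.0, -0.0, -1.0]]
contact_force: [0.5, 0.1, 0.9]
finger_gap: 0.0506
gripper_force: 15.0
```

Emit:
servo_tool([
  {"delta_pos": [0,0,0],"delta_rot": [0,0,0]},
  {"delta_pos": [0,0,0],"delta_rot": [0,0,0]},
  {"delta_pos": [0,0,0],"delta_rot": [0,0,0]},
  {"delta_pos": [0,0,-0.08],"delta_rot": [0,0,0]},
  {"delta_pos": [0,0,-0.19],"delta_rot": [0,0,0]},
], hand=0.33)

```text
time_s: 20.15
tcp_pos: [0.6356, 0.0956, 0.1297]
tool_rot: [[0.993, 0.118, -0.003], [0.118, -0.993, 0.0], [-0.003, -0.0, -1.0]]
contact_force: [-0.5, 0.5, 0.4]
finger_gap: 0.0591
gripper_force: 0.0
```

Emit:
servo_tool([
  {"delta_pos": [-0.06,0,0],"delta_rot": [0,0,0]},
  {"delta_pos": [-0.13,0,0],"delta_rot": [0,0,0]},
  {"delta_pos": [-0.13,0,0],"delta_rot": [0,0,0]},
  {"delta_pos": [-0.13,0,0],"delta_rot": [0,0,0]},
  {"delta_pos": [-0.13,0,0],"delta_rot": [0,0,0]},
], hand=1)

```text
time_s: 20.65
tcp_pos: [0.6046, 0.0918, 0.1303]
tool_rot: [[0.993, 0.118, 0.001], [0.118, -0.993, -0.0], [0.001, 0.0, -1.0]]
contact_force: [-0.7, 0.9, -0.3]
finger_gap: 0.0213
gripper_force: 0.0
```

```bash
python3 - <<'E'
from h import *
from station import bot
s=bot.sense(); w=bot.camera("wrist")
B=np.array([.6357,.0963])+np.array([-.0001,-.0005]);ux=np.array([.993,.1184])
print(delta(s,[*(B-.034*ux),.09],6.8))
for f in wfilter(s,w,.058): print(f)
for f in filters(bot.camera("top")): print(f)
E
```

```text
(array([-0.011 , -0.0013,  0.161 ]), array([ 0.    , -0.0003, -0.0001]))
(array([ 136,  105,   74,  136, 7609], dtype=int32), array([627. , 188.4,  87.1,  36.3]), 6.7)
(array([ 290,  108,   59,  138, 7822], dtype=int32), array([635.2,  96.5,  89. ,  37.7]), 6.7)
(np.int32(365), array([ 0.4283, -0.1342]), array([ 428.5, -134.1,   87.2,   36. ]), 7.6)
(np.int32(378), array([ 0.3868, -0.3337]), array([ 386.8, -333.6,   87.1,   36.6]), 10.7)
```

Emit:
servo_tool([
  {"delta_pos": [-0.01,0,0.05],"delta_rot": [0,0,0]},
  {"delta_pos": [-0.01,0,0.1],"delta_rot": [0,0,0]},
  {"delta_pos": [-0.01,0,0.13],"delta_rot": [0,0,0]},
  {"delta_pos": [-0.01,0,0.15],"delta_rot": [0,0,0]},
  {"delta_pos": [-0.01,0,0.158],"delta_rot": [0,0,0]},
])

```text
time_s: 21.25
tcp_pos: [0.6013, 0.0915, 0.0899]
tool_rot: [[0.993, 0.118, -0.001], [0.118, -0.993, 0.0], [-0.001, -0.0, -1.0]]
contact_force: [-1.0, 0.1, 1.8]
finger_gap: 0.0002
gripper_force: 0.8
```

Emit:
servo_tool([
  {"delta_pos": [0,0,0.006],"delta_rot": [0,0,0]},
  {"delta_pos": [0,0,0.012],"delta_rot": [0,0,0]},
  {"delta_pos": [0,0,0.018],"delta_rot": [0,0,0]},
  {"delta_pos": [0,0,0.026],"delta_rot": [0,0,0]},
  {"delta_pos": [0,0,0.026],"delta_rot": [0,0,0]},
])

```text
time_s: 21.75
tcp_pos: [0.6012, 0.0914, 0.0838]
tool_rot: [[0.993, 0.118, -0.001], [0.118, -0.993, -0.0], [-0.001, -0.0, -1.0]]
contact_force: [0.8, 0.4, -0.3]
finger_gap: 0.0004
gripper_force: 0.0
```

Emit:
servo_tool([
  {"delta_pos": [0,0,-0.1],"delta_rot": [0,0,0]},
  {"delta_pos": [-0.12,0.12,-0.16],"delta_rot": [0,0,0]},
  {"delta_pos": [-0.25,0.25,-0.16],"delta_rot": [0,0,0]},
  {"delta_pos": [-0.38,0.39,-0.16],"delta_rot": [0,0,0]},
  {"delta_pos": [-0.5,0.52,-0.16],"delta_rot": [0,0,0]},
], hand=0)

```text
time_s: 22.25
tcp_pos: [0.4912, -0.0535, 0.1243]
tool_rot: [[0.993, 0.119, -0.0], [0.119, -0.993, -0.0], [-0.0, 0.0, -1.0]]
contact_force: [1.1, -0.8, 0.8]
finger_gap: 0.038
gripper_force: 0.0
```

Emit:
servo_tool([
  {"delta_pos": [-0.1,0.1,0],"delta_rot": [0,0,0]},
  {"delta_pos": [-0.2,0.2,0],"delta_rot": [0,0,-0.006]},
  {"delta_pos": [-0.295,0.295,0.05],"delta_rot": [0,0,-0.011]},
  {"delta_pos": [-0.295,0.295,0.14],"delta_rot": [0,0,-0.011]},
  {"delta_pos": [-0.295,0.295,0.14],"delta_rot": [0,0,-0.011]},
])

```text
time_s: 22.75
tcp_pos: [0.4268, -0.1343, 0.0876]
tool_rot: [[0.99, 0.139, -0.004], [0.139, -0.99, 0.002], [-0.003, -0.003, -1.0]]
contact_force: [-0.5, 0.1, 0.3]
finger_gap: 0.0787
gripper_force: 0.0
```

```bash
python3 - <<'E'
from h import *
from station import bot
s=bot.sense(); print(s["tcp_pos"],delta(s,(.4285,-.1338,.029),8.1))
for f in filters(bot.camera("top")): print(f)
E
```

```text
[ 0.42676519 -0.13428519  0.08761036] (array([ 0.0079, -0.0003,  0.2344]), array([-0.0013,  0.0015, -0.0008]))
(np.int32(379), array([0.6377, 0.0961]), array([637.4,  96. ,  87.5,  36.2]), 6.7)
(np.int32(387), array([0.6264, 0.1878]), array([626.7, 187.9,  87.6,  37. ]), 6.6)
(np.int32(372), array([ 0.3868, -0.3339]), array([ 386.8, -333.7,   87.1,   36.3]), 10.8)
```

Emit:
servo_tool([
  {"delta_pos": [0.004,0,0.07],"delta_rot": [0,0,0]},
  {"delta_pos": [0.004,0,0.14],"delta_rot": [0,0,0]},
  {"delta_pos": [0.004,0,0.19],"delta_rot": [0,0,0]},
  {"delta_pos": [0.004,0,0.215],"delta_rot": [0,0,0]},
  {"delta_pos": [0.004,0,0.23],"delta_rot": [0,0,0]},
])

```text
time_s: 23.3
tcp_pos: [0.4297, -0.134, 0.032]
tool_rot: [[0.99, 0.142, 0.0], [0.142, -0.99, -0.0], [0.0, 0.0, -1.0]]
contact_force: [0.1, -1.0, -0.2]
finger_gap: 0.0882
gripper_force: 0.0
```

Emit:
servo_tool([
  {"delta_pos": [0,0,0],"delta_rot": [0,0,0]},
  {"delta_pos": [0,0,0],"delta_rot": [0,0,0]},
  {"delta_pos": [0,0,0],"delta_rot": [0,0,0]},
  {"delta_pos": [0,0,0],"delta_rot": [0,0,0]},
  {"delta_pos": [0,0,0],"delta_rot": [0,0,0]},
], hand=0.41)

```text
time_s: 23.8
tcp_pos: [0.4292, -0.1343, 0.0319]
tool_rot: [[0.99, 0.141, 0.0], [0.141, -0.99, -0.0], [0.0, 0.0, -1.0]]
contact_force: [0.4, -0.1, 0.3]
finger_gap: 0.0525
gripper_force: 0.0
```

Emit:
servo_tool([
  {"delta_pos": [0,0,0],"delta_rot": [0,0,0]},
  {"delta_pos": [0,0,0],"delta_rot": [0,0,0]},
  {"delta_pos": [0,0,0],"delta_rot": [0,0,0]},
  {"delta_pos": [0,0,0],"delta_rot": [0,0,0]},
  {"delta_pos": [0,0,0],"delta_rot": [0,0,0]},
], hand=0.4265)

```text
time_s: 24.3
tcp_pos: [0.4292, -0.1343, 0.0319]
tool_rot: [[0.99, 0.141, 0.0], [0.141, -0.99, -0.0], [0.0, 0.0, -1.0]]
contact_force: [-1.5, 0.2, 3.8]
finger_gap: 0.0506
gripper_force: 13.7
```

Emit:
servo_tool([
  {"delta_pos": [0,0,-0.05],"delta_rot": [0,0,0]},
  {"delta_pos": [0,0,-0.15],"delta_rot": [0,0,0]},
  {"delta_pos": [0,0,-0.28],"delta_rot": [0,0,0]},
  {"delta_pos": [0,0,-0.4],"delta_rot": [0,0,0]},
  {"delta_pos": [0,0,-0.4],"delta_rot": [0,0,0]},
])

```text
time_s: 24.8
tcp_pos: [0.4304, -0.1348, 0.1345]
tool_rot: [[0.99, 0.141, 0.005], [0.141, -0.99, -0.003], [0.005, 0.004, -1.0]]
contact_force: [0.2, -0.2, -0.6]
finger_gap: 0.051
gripper_force: 13.6
```

```bash
cat >> h.py <<'E'
def grip(s,w,zt):
    "far end of the held window in tool axes (centred: x .0435, y 0); zt: cartridge top minus TCP z"
    hsv=cv2.cvtColor(w["pixels"],cv2.COLOR_RGB2HSV); m=cv2.inRange(hsv,(50,60,25),(85,255,255))[:235,250:390]
    p=np.argwhere(m)[:,::-1]
    if len(p)<50: return "no window"
    top=p[:,1].min(); row=p[p[:,1]==top+3]
    q=px2w(w,((row[:,0].min()+row[:,0].max())/2+250,top),s["tcp_pos"][2]+zt,(s["tcp_pos"],s["tool_rot"]))
    return s["tool_rot"].T@(q-s["tcp_pos"])
E
python3 - <<'E'
from h import *
from station import bot
s=bot.sense(); print(s["gripper_force"],s["tcp_pos"])
B=np.array([.6465,.0044])
print(delta(s,[*(B),.125],6.8), grip(s,bot.camera("wrist"),-.0185))
E
```

```text
13.628633469343185 [ 0.43040448 -0.13483133  0.13453582]
(array([ 0.9342, -0.4295,  0.0408]), array([ 0.0018, -0.0022,  0.0109])) [ 0.04316543 -0.00125028  0.01869559]
```

Emit:
servo_tool([
  {"delta_pos": [0.12,-0.06,0],"delta_rot": [0,0,0]},
  {"delta_pos": [0.3,-0.14,0],"delta_rot": [0,0,0]},
  {"delta_pos": [0.48,-0.22,0],"delta_rot": [0,0,0]},
  {"delta_pos": [0.66,-0.3,0],"delta_rot": [0,0,0.006]},
  {"delta_pos": [0.83,-0.382,0],"delta_rot": [0,0,0.011]},
])

```text
time_s: 25.35
tcp_pos: [0.622, -0.0088, 0.1293]
tool_rot: [[0.993, 0.118, -0.003], [0.118, -0.993, 0.001], [-0.003, -0.001, -1.0]]
contact_force: [-0.1, -1.0, -1.1]
finger_gap: 0.0507
gripper_force: 13.6
```

Emit:
servo_tool([
  {"delta_pos": [0.1,-0.045,0],"delta_rot": [0,0,0]},
  {"delta_pos": [0.1,-0.045,0],"delta_rot": [0,0,0]},
  {"delta_pos": [0.1,-0.045,0.08],"delta_rot": [0,0,0]},
  {"delta_pos": [0.1,-0.045,0.15],"delta_rot": [0,0,0]},
  {"delta_pos": [0.1,-0.045,0.15],"delta_rot": [0,0,0]},
])

```text
time_s: 25.85
tcp_pos: [0.6423, 0.0035, 0.0902]
tool_rot: [[0.993, 0.118, -0.007], [0.118, -0.993, 0.001], [-0.007, -0.002, -1.0]]
contact_force: [-0.5, 0.1, -1.2]
finger_gap: 0.0504
gripper_force: 13.6
```

```bash
python3 - <<'E'
from h import *
from station import bot
s=bot.sense(); print(s["gripper_force"],s["tcp_pos"])
B=np.array([.6465,.0044])
print(delta(s,[*(B),.0833],6.8), grip(s,bot.camera("wrist"),-.0199))
E
```

```text
13.630692511796951 [0.64233127 0.00349381 0.09023539]Traceback (most recent call last):
  File "<stdin>", line 5, in <module>
  File "h.py", line 57, in grip
    q=px2w(w,((row[:,0].min()+row[:,0].max())/2+250,top),s["tcp_pos"][2]+zt,(s["tcp_pos"],s["tool_rot"]))
               ~~~~~~~~~~~~^^
    return umr_minimum(a, axis, None, out, keepdims, initial, where)
ValueError: zero-size array to reduction operation minimum which has no identity
```

Emit:
servo_tool([
  {"delta_pos": [0,0,0],"delta_rot": [0,0,0]},
  {"delta_pos": [0,0,0],"delta_rot": [0,0,0]},
  {"delta_pos": [0,0,0],"delta_rot": [0,0,0]},
  {"delta_pos": [0,0,0],"delta_rot": [0,0,0]},
  {"delta_pos": [0,0,0],"delta_rot": [0,0,0]},
])

```text
time_s: 26.4
tcp_pos: [0.6447, 0.0037, 0.0945]
tool_rot: [[0.993, 0.118, 0.0], [0.118, -0.993, -0.0], [0.0, 0.0, -1.0]]
contact_force: [0.6, 0.3, -0.6]
finger_gap: 0.0508
gripper_force: 13.6
```

```bash
sed -i 's/p=np.argwhere(m)\[:,::-1\]$/m=cv2.medianBlur(m,5); p=np.argwhere(m)[:,::-1]/' h.py; python3 - <<'E'
from h import *
from station import bot
s=bot.sense(); print(s["gripper_force"],s["tcp_pos"])
B=np.array([.6465,.0044])
print(delta(s,[*(B),.0833],6.8)); print(grip(s,bot.camera("wrist"),-.0199))
E
```

```text
13.63016277551651 [0.64466811 0.00369342 0.09447729]
(array([ 0.0076, -0.0019,  0.0447]), array([ 0.0001, -0.0002, -0.0001]))
[ 0.04290901 -0.00102545  0.01991513]
```

Emit:
servo_tool([
  {"delta_pos": [0.008,-0.001,0],"delta_rot": [0,0,0]},
  {"delta_pos": [0.008,-0.001,0.012],"delta_rot": [0,0,0]},
  {"delta_pos": [0.008,-0.001,0.024],"delta_rot": [0,0,0]},
  {"delta_pos": [0.008,-0.001,0.034],"delta_rot": [0,0,0]},
  {"delta_pos": [0.008,-0.001,0.044],"delta_rot": [0,0,0]},
])

```text
time_s: 26.95
tcp_pos: [0.6466, 0.0043, 0.083]
tool_rot: [[0.993, 0.118, 0.0], [0.118, -0.993, 0.0], [0.0, -0.0, -1.0]]
contact_force: [1.6, 0.4, 1.6]
finger_gap: 0.0507
gripper_force: 13.7
```

Emit:
servo_tool([
  {"delta_pos": [0,0,0],"delta_rot": [0,0,0]},
  {"delta_pos": [0,0,0],"delta_rot": [0,0,0]},
  {"delta_pos": [0,0,0],"delta_rot": [0,0,0]},
  {"delta_pos": [0,0,-0.08],"delta_rot": [0,0,0]},
  {"delta_pos": [0,0,-0.19],"delta_rot": [0,0,0]},
], hand=0.33)

```text
time_s: 27.45
tcp_pos: [0.6459, 0.0043, 0.1301]
tool_rot: [[0.993, 0.118, -0.003], [0.118, -0.993, 0.001], [-0.003, -0.001, -1.0]]
contact_force: [0.5, -0.1, -0.0]
finger_gap: 0.059
gripper_force: 0.0
```

Emit:
servo_tool([
  {"delta_pos": [-0.06,0,0],"delta_rot": [0,0,0]},
  {"delta_pos": [-0.136,0,0],"delta_rot": [0,0,0]},
  {"delta_pos": [-0.136,0,0],"delta_rot": [0,0,0]},
  {"delta_pos": [-0.136,0,0],"delta_rot": [0,0,0]},
  {"delta_pos": [-0.136,0,0],"delta_rot": [0,0,0]},
], hand=1)

```text
time_s: 27.95
tcp_pos: [0.6135, 0.0002, 0.1308]
tool_rot: [[0.993, 0.118, 0.001], [0.118, -0.993, -0.0], [0.001, 0.0, -1.0]]
contact_force: [0.6, -0.3, -0.7]
finger_gap: 0.0207
gripper_force: 0.0
```

```bash
python3 - <<'E'
from h import *
from station import bot
s=bot.sense(); w=bot.camera("wrist")
B=np.array([.6465,.0044]);ux=np.array([.993,.1184])
print(delta(s,[*(B-.034*ux),.09],6.8))
for f in wfilter(s,w,.058): print(f)
for f in filters(bot.camera("top")): print(f)
E
```

```text
(array([-0.0031, -0.0011,  0.1632]), array([ 0.0001, -0.0003, -0.0001]))
(array([   0,  102,   73,  135, 7070], dtype=int32), array([627.3, 188.6,  86.2,  36.1]), 6.6)
(array([ 137,  102,   74,  136, 7635], dtype=int32), array([637.8,  96.7,  86.8,  36.5]), 6.7)
(array([ 290,  107,   59,  138, 7801], dtype=int32), array([644.6,   5. ,  89.1,  37.8]), 6.7)
(np.int32(117), array([0.6495, 0.1079]), array([638.3, 105.7,  87. ,  23.1]), 1.0)
(np.int32(387), array([0.6265, 0.1876]), array([626.7, 187.7,  87.7,  36.8]), 6.9)
(np.int32(374), array([ 0.3867, -0.3338]), array([ 386.8, -333.7,   87.1,   36.3]), 10.8)
```

Emit:
servo_tool([
  {"delta_pos": [-0.003,0,0.05],"delta_rot": [0,0,0]},
  {"delta_pos": [-0.003,0,0.1],"delta_rot": [0,0,0]},
  {"delta_pos": [-0.003,0,0.13],"delta_rot": [0,0,0]},
  {"delta_pos": [-0.003,0,0.15],"delta_rot": [0,0,0]},
  {"delta_pos": [-0.003,0,0.16],"delta_rot": [0,0,0]},
])

```text
time_s: 28.55
tcp_pos: [0.6119, 0.0001, 0.09]
tool_rot: [[0.993, 0.118, -0.001], [0.118, -0.993, 0.0], [-0.001, -0.0, -1.0]]
contact_force: [-0.7, -0.3, 2.3]
finger_gap: 0.0007
gripper_force: 0.8
```

Emit:
servo_tool([
  {"delta_pos": [0,0,0.006],"delta_rot": [0,0,0]},
  {"delta_pos": [0,0,0.012],"delta_rot": [0,0,0]},
  {"delta_pos": [0,0,0.018],"delta_rot": [0,0,0]},
  {"delta_pos": [0,0,0.026],"delta_rot": [0,0,0]},
  {"delta_pos": [0,0,0.026],"delta_rot": [0,0,0]},
])

```text
time_s: 29.05
tcp_pos: [0.6118, 0.0001, 0.0838]
tool_rot: [[0.993, 0.118, -0.001], [0.118, -0.993, 0.0], [-0.001, -0.0, -1.0]]
contact_force: [-0.3, 0.2, 0.1]
finger_gap: 0.0005
gripper_force: 0.0
```

Emit:
servo_tool([
  {"delta_pos": [0,0,-0.1],"delta_rot": [0,0,0]},
  {"delta_pos": [-0.12,0.14,-0.16],"delta_rot": [0,0,0]},
  {"delta_pos": [-0.25,0.29,-0.16],"delta_rot": [0,0,0]},
  {"delta_pos": [-0.38,0.43,-0.16],"delta_rot": [0,0,0]},
  {"delta_pos": [-0.5,0.58,-0.16],"delta_rot": [0,0,0]},
], hand=0)

```text
time_s: 29.55
tcp_pos: [0.5035, -0.1596, 0.1243]
tool_rot: [[0.993, 0.119, -0.0], [0.119, -0.993, 0.0], [-0.0, -0.0, -1.0]]
contact_force: [0.9, -0.9, 0.3]
finger_gap: 0.0384
gripper_force: 0.0
```

Emit:
servo_tool([
  {"delta_pos": [-0.12,0.14,0],"delta_rot": [0,0,0]},
  {"delta_pos": [-0.25,0.29,0],"delta_rot": [0,0,-0.01]},
  {"delta_pos": [-0.38,0.44,0],"delta_rot": [0,0,-0.02]},
  {"delta_pos": [-0.5,0.58,0],"delta_rot": [0,0,-0.033]},
  {"delta_pos": [-0.556,0.639,0.05],"delta_rot": [0,0,-0.033]},
])

```text
time_s: 30.05
tcp_pos: [0.3843, -0.337, 0.1127]
tool_rot: [[0.983, 0.184, 0.001], [0.184, -0.983, -0.003], [0.001, 0.003, -1.0]]
contact_force: [-0.1, -0.7, 0.1]
finger_gap: 0.0784
gripper_force: 0.0
```

Emit:
servo_tool([
  {"delta_pos": [0,0,0],"delta_rot": [0,0,0]},
  {"delta_pos": [0,0,0],"delta_rot": [0,0,0]},
  {"delta_pos": [0,0,0.09],"delta_rot": [0,0,0]},
  {"delta_pos": [0,0,0.09],"delta_rot": [0,0,0]},
  {"delta_pos": [0,0,0.09],"delta_rot": [0,0,0]},
])

```text
time_s: 30.55
tcp_pos: [0.3866, -0.3329, 0.0897]
tool_rot: [[0.982, 0.188, -0.0], [0.188, -0.982, 0.0], [-0.0, -0.0, -1.0]]
contact_force: [0.5, 0.0, 0.4]
finger_gap: 0.0882
gripper_force: 0.0
```

```bash
python3 - <<'E'
from h import *
from station import bot
s=bot.sense(); print(s["tcp_pos"],delta(s,(.3870,-.3335,.030),10.8))
c=bot.camera("top"); print('hammer tip',px2w(c,(414,262),.02))
for f in filters(c): print(f)
E
```

```text
[ 0.38657194 -0.33289602  0.08968897] (array([0.0013, 0.0028, 0.2388]), array([-0.0002,  0.0001,  0.0003]))
hammer tip [ 0.348867   -0.25181094  0.02      ]
(np.int32(382), array([0.6476, 0.0051]), array([647.4,   5. ,  87. ,  36.5]), 7.5)
(np.int32(379), array([0.6375, 0.0961]), array([637.3,  96.2,  87.2,  36.5]), 6.6)
(np.int32(387), array([0.6265, 0.1877]), array([626.7, 187.8,  87.8,  36.9]), 6.7)
(np.int32(103), array([ 0.4177, -0.3246]), array([ 416.5, -326. ,   29.2,   35.1]), -89.2)
```

Emit:
servo_tool([
  {"delta_pos": [0.001,0.003,0.08],"delta_rot": [0,0,0]},
  {"delta_pos": [0.001,0.003,0.15],"delta_rot": [0,0,0]},
  {"delta_pos": [0.001,0.003,0.2],"delta_rot": [0,0,0]},
  {"delta_pos": [0.001,0.003,0.225],"delta_rot": [0,0,0]},
  {"delta_pos": [0.001,0.003,0.238],"delta_rot": [0,0,0]},
])

```text
time_s: 31.1
tcp_pos: [0.3865, -0.3344, 0.0298]
tool_rot: [[0.982, 0.187, 0.0], [0.187, -0.982, -0.0], [0.0, 0.0, -1.0]]
contact_force: [0.4, -0.5, 0.3]
finger_gap: 0.088
gripper_force: 0.0
```

Emit:
servo_tool([
  {"delta_pos": [0,0,0],"delta_rot": [0,0,0]},
  {"delta_pos": [0,0,0],"delta_rot": [0,0,0]},
  {"delta_pos": [0,0,0],"delta_rot": [0,0,0]},
  {"delta_pos": [0,0,0],"delta_rot": [0,0,0]},
  {"delta_pos": [0,0,0],"delta_rot": [0,0,0]},
], hand=0.41)

```text
time_s: 31.6
tcp_pos: [0.3864, -0.3345, 0.0299]
tool_rot: [[0.982, 0.186, 0.0], [0.186, -0.982, -0.0], [0.0, 0.0, -1.0]]
contact_force: [0.1, 0.3, 1.0]
finger_gap: 0.0525
gripper_force: 0.0
```

Emit:
servo_tool([
  {"delta_pos": [0,0,0],"delta_rot": [0,0,0]},
  {"delta_pos": [0,0,0],"delta_rot": [0,0,0]},
  {"delta_pos": [0,0,0],"delta_rot": [0,0,0]},
  {"delta_pos": [0,0,0],"delta_rot": [0,0,0]},
  {"delta_pos": [0,0,0],"delta_rot": [0,0,0]},
], hand=0.4265)

```text
time_s: 32.1
tcp_pos: [0.3863, -0.3344, 0.0299]
tool_rot: [[0.982, 0.186, 0.0], [0.186, -0.982, -0.0], [0.0, 0.0, -1.0]]
contact_force: [-0.9, 0.6, 4.0]
finger_gap: 0.0505
gripper_force: 16.1
```

Emit:
servo_tool([
  {"delta_pos": [0,0,-0.05],"delta_rot": [0,0,0]},
  {"delta_pos": [0,0,-0.15],"delta_rot": [0,0,0]},
  {"delta_pos": [0,0,-0.28],"delta_rot": [0,0,0]},
  {"delta_pos": [0,0,-0.4],"delta_rot": [0,0,0]},
  {"delta_pos": [0,0,-0.4],"delta_rot": [0,0,0]},
])

```text
time_s: 32.6
tcp_pos: [0.3873, -0.3357, 0.1337]
tool_rot: [[0.982, 0.187, 0.004], [0.187, -0.982, -0.006], [0.003, 0.007, -1.0]]
contact_force: [-0.1, -0.7, -1.7]
finger_gap: 0.0505
gripper_force: 16.1
```

```bash
python3 - <<'E'
from h import *
from station import bot
s=bot.sense(); print(s["gripper_force"],s["tcp_pos"])
B=np.array([.6575,-.0868])
print(delta(s,[*(B),.125],6.8)); print(grip(s,bot.camera("wrist"),-.019))
E
```

```text
16.103902459144592 [ 0.38734005 -0.3356831   0.13374651]
(array([ 1.2473, -0.7766,  0.0337]), array([ 0.0031, -0.0016,  0.033 ]))
[ 0.04405741 -0.00100962  0.01913071]
```

Emit:
servo_tool([
  {"delta_pos": [0.1,-0.06,0],"delta_rot": [0,0,0]},
  {"delta_pos": [0.22,-0.14,0],"delta_rot": [0,0,0]},
  {"delta_pos": [0.36,-0.225,0],"delta_rot": [0,0,0]},
  {"delta_pos": [0.52,-0.325,0],"delta_rot": [0,0,0]},
  {"delta_pos": [0.68,-0.425,0],"delta_rot": [0,0,0]},
])

```text
time_s: 33.15
tcp_pos: [0.5341, -0.1967, 0.1284]
tool_rot: [[0.983, 0.186, -0.002], [0.186, -0.983, 0.001], [-0.002, -0.002, -1.0]]
contact_force: [-0.3, -0.1, -1.0]
finger_gap: 0.0507
gripper_force: 16.1
```

Emit:
servo_tool([
  {"delta_pos": [0.14,-0.09,0],"delta_rot": [0,0,0.008]},
  {"delta_pos": [0.28,-0.17,0],"delta_rot": [0,0,0.016]},
  {"delta_pos": [0.42,-0.26,0],"delta_rot": [0,0,0.024]},
  {"delta_pos": [0.52,-0.32,0],"delta_rot": [0,0,0.033]},
  {"delta_pos": [0.567,-0.352,0],"delta_rot": [0,0,0.033]},
])

```text
time_s: 33.65
tcp_pos: [0.6571, -0.0831, 0.1277]
tool_rot: [[0.993, 0.12, -0.002], [0.12, -0.993, 0.001], [-0.002, -0.001, -1.0]]
contact_force: [0.1, -0.0, -1.0]
finger_gap: 0.0506
gripper_force: 16.1
```

Emit:
servo_tool([
  {"delta_pos": [0,0,0],"delta_rot": [0,0,0]},
  {"delta_pos": [0,0,0],"delta_rot": [0,0,0]},
  {"delta_pos": [0,0,0.08],"delta_rot": [0,0,0]},
  {"delta_pos": [0,0,0.16],"delta_rot": [0,0,0]},
  {"delta_pos": [0,0,0.16],"delta_rot": [0,0,0]},
])

```text
time_s: 34.15
tcp_pos: [0.6543, -0.086, 0.0868]
tool_rot: [[0.993, 0.117, -0.006], [0.117, -0.993, 0.002], [-0.006, -0.002, -1.0]]
contact_force: [0.2, 0.1, -1.2]
finger_gap: 0.051
gripper_force: 16.1
```

Emit:
servo_tool([
  {"delta_pos": [0,0,0],"delta_rot": [0,0,0]},
  {"delta_pos": [0,0,0],"delta_rot": [0,0,0]},
  {"delta_pos": [0,0,0],"delta_rot": [0,0,0]},
  {"delta_pos": [0,0,0],"delta_rot": [0,0,0]},
  {"delta_pos": [0,0,0],"delta_rot": [0,0,0]},
])

```text
time_s: 34.65
tcp_pos: [0.6565, -0.0854, 0.0901]
tool_rot: [[0.993, 0.118, 0.001], [0.118, -0.993, -0.0], [0.001, 0.0, -1.0]]
contact_force: [0.4, 0.4, -1.9]
finger_gap: 0.0505
gripper_force: 16.1
```

```bash
python3 - <<'E'
from h import *
from station import bot
s=bot.sense(); print(s["gripper_force"],s["tcp_pos"])
B=np.array([.6575,-.0868])
print(delta(s,[*(B),.0813],6.8)); print(grip(s,bot.camera("wrist"),-.0179))
E
```

```text
16.106470227241516 [ 0.6564664  -0.08544237  0.09009886]
(array([0.0034, 0.0059, 0.0352]), array([ 0.0001, -0.0002, -0.0001]))
[ 0.04422957 -0.00079193  0.01792194]
```

Emit:
servo_tool([
  {"delta_pos": [0.002,0.005,0],"delta_rot": [0,0,0]},
  {"delta_pos": [0.002,0.005,0.01],"delta_rot": [0,0,0]},
  {"delta_pos": [0.002,0.005,0.02],"delta_rot": [0,0,0]},
  {"delta_pos": [0.002,0.005,0.028],"delta_rot": [0,0,0]},
  {"delta_pos": [0.002,0.005,0.035],"delta_rot": [0,0,0]},
])

```text
time_s: 35.2
tcp_pos: [0.6571, -0.0866, 0.0809]
tool_rot: [[0.993, 0.118, 0.0], [0.118, -0.993, -0.0], [0.0, 0.0, -1.0]]
contact_force: [-0.1, 0.4, 3.1]
finger_gap: 0.0508
gripper_force: 16.1
```

Emit:
servo_tool([
  {"delta_pos": [0,0,0],"delta_rot": [0,0,0]},
  {"delta_pos": [0,0,0],"delta_rot": [0,0,0]},
  {"delta_pos": [0,0,0],"delta_rot": [0,0,0]},
  {"delta_pos": [0,0,-0.08],"delta_rot": [0,0,0]},
  {"delta_pos": [0,0,-0.19],"delta_rot": [0,0,0]},
], hand=0.33)

```text
time_s: 35.7
tcp_pos: [0.6564, -0.0864, 0.1278]
tool_rot: [[0.993, 0.118, -0.003], [0.118, -0.993, 0.001], [-0.003, -0.001, -1.0]]
contact_force: [-0.1, 0.1, -0.3]
finger_gap: 0.059
gripper_force: 0.0
```

Emit:
servo_tool([
  {"delta_pos": [-0.06,0,0],"delta_rot": [0,0,0]},
  {"delta_pos": [-0.136,0,0],"delta_rot": [0,0,0]},
  {"delta_pos": [-0.136,0,0],"delta_rot": [0,0,0]},
  {"delta_pos": [-0.136,0,0],"delta_rot": [0,0,0]},
  {"delta_pos": [-0.136,0,0],"delta_rot": [0,0,0]},
], hand=1)

```text
time_s: 36.2
tcp_pos: [0.6239, -0.0906, 0.1285]
tool_rot: [[0.993, 0.118, 0.0], [0.118, -0.993, -0.0], [0.0, 0.0, -1.0]]
contact_force: [-0.1, 0.7, -0.1]
finger_gap: 0.0216
gripper_force: 0.0
```

```bash
python3 - <<'E'
from h import *
from station import bot
s=bot.sense(); w=bot.camera("wrist")
B=np.array([.6575,-.0868]);ux=np.array([.993,.1184])
print(delta(s,[*(B-.034*ux),.09],6.8))
for f in wfilter(s,w,.058): print(f)
E
```

```text
(array([-0.0008,  0.0009,  0.1538]), array([ 0.0001, -0.0002, -0.0001]))
(array([   0,  102,   72,  137, 7062], dtype=int32), array([637.5,  96.7,  86.7,  36. ]), 6.4)
(array([ 135,  102,   75,  138, 7792], dtype=int32), array([647.9,   5.5,  87.3,  36.3]), 7.1)
(array([ 290,  104,   60,  141, 8055], dtype=int32), array([656.3, -85.6,  89.7,  37.5]), 6.7)
```

Emit:
servo_tool([
  {"delta_pos": [0,0,0.05],"delta_rot": [0,0,0]},
  {"delta_pos": [0,0,0.1],"delta_rot": [0,0,0]},
  {"delta_pos": [0,0,0.13],"delta_rot": [0,0,0]},
  {"delta_pos": [0,0,0.145],"delta_rot": [0,0,0]},
  {"delta_pos": [0,0,0.152],"delta_rot": [0,0,0]},
])

```text
time_s: 36.75
tcp_pos: [0.6231, -0.0906, 0.0898]
tool_rot: [[0.993, 0.118, -0.001], [0.118, -0.993, 0.0], [-0.001, -0.0, -1.0]]
contact_force: [-1.0, -0.8, 2.7]
finger_gap: 0.0005
gripper_force: 0.9
```

Emit:
servo_tool([
  {"delta_pos": [0,0,0.006],"delta_rot": [0,0,0]},
  {"delta_pos": [0,0,0.012],"delta_rot": [0,0,0]},
  {"delta_pos": [0,0,0.018],"delta_rot": [0,0,0]},
  {"delta_pos": [0,0,0.026],"delta_rot": [0,0,0]},
  {"delta_pos": [0,0,0.026],"delta_rot": [0,0,0]},
])

```text
time_s: 37.25
tcp_pos: [0.6232, -0.0906, 0.0836]
tool_rot: [[0.993, 0.118, -0.0], [0.118, -0.993, 0.0], [-0.0, -0.0, -1.0]]
contact_force: [0.5, 0.2, 0.4]
finger_gap: 0.0004
gripper_force: 0.0
```

Emit:
servo_tool([
  {"delta_pos": [0,0,-0.15],"delta_rot": [0,0,0]},
  {"delta_pos": [0,-0.1,-0.3],"delta_rot": [0,0,0]},
  {"delta_pos": [-0.05,-0.25,-0.4],"delta_rot": [0,0,0]},
  {"delta_pos": [-0.1,-0.42,-0.464],"delta_rot": [0,0,0]},
  {"delta_pos": [-0.1,-0.6,-0.464],"delta_rot": [0,0,0]},
])

```text
time_s: 37.75
tcp_pos: [0.5804, 0.0563, 0.2026]
tool_rot: [[0.993, 0.117, 0.004], [0.117, -0.993, -0.001], [0.004, 0.001, -1.0]]
contact_force: [0.4, 0.7, -0.3]
finger_gap: 0.0005
gripper_force: 0.0
```

Emit:
servo_tool([
  {"delta_pos": [0,-0.19,0],"delta_rot": [0,0,0]},
  {"delta_pos": [0,-0.38,0],"delta_rot": [0,0,0]},
  {"delta_pos": [0,-0.57,0],"delta_rot": [0,0,0]},
  {"delta_pos": [0,-0.76,0],"delta_rot": [0,0,0]},
  {"delta_pos": [0,-0.95,0],"delta_rot": [0,0,0]},
])

```text
time_s: 38.25
tcp_pos: [0.5522, 0.2931, 0.2]
tool_rot: [[0.993, 0.118, 0.0], [0.118, -0.993, 0.0], [0.0, -0.0, -1.0]]
contact_force: [1.4, -0.3, 0.5]
finger_gap: 0.0004
gripper_force: 0.0
```

Emit:
servo_tool([
  {"delta_pos": [0,0,0],"delta_rot": [0,0,0]},
  {"delta_pos": [0,0,0],"delta_rot": [0,0,0]},
  {"delta_pos": [0,0,0],"delta_rot": [0,0,0]},
  {"delta_pos": [0,0,0],"delta_rot": [0,0,0]},
  {"delta_pos": [0,0,0],"delta_rot": [0,0,0]},
])

```text
time_s: 38.75
tcp_pos: [0.553, 0.2902, 0.2001]
tool_rot: [[0.993, 0.117, 0.0], [0.117, -0.993, -0.0], [0.0, 0.0, -1.0]]
contact_force: [0.6, -1.2, 0.4]
finger_gap: 0.0006
gripper_force: 0.0
```

```bash
python3 - <<'E'
from h import *
from station import bot
s=bot.sense(); w=bot.camera("wrist"); pickle.dump((s,w),open("w5.pkl","wb")); print(s["tcp_pos"],s["tool_rot"][:,0])
for f in wfilter(s,w,.058): print(f)
c=bot.camera("top")
for f in filters(c): print(f)
a=w["pixels"][0:260,:,::-1]; b=cv2.resize(c["pixels"][120:215,240:400,::-1],(560,332),interpolation=cv2.INTER_CUBIC)
o=np.zeros((592,640,3),np.uint8); o[:260]=a; o[260:592,:560]=b; cv2.imwrite("pics/w5.png",o)
E
```

```text
[0.55304224 0.29019328 0.20009083] [9.93183177e-01 1.16563951e-01 1.50523705e-04]
(array([ 426,   72,   55,  107, 4583], dtype=int32), array([627.1, 188.4,  85.5,  35.7]), 6.6)
(array([ 532,   72,   66,  108, 4661], dtype=int32), array([637.4,  96.7,  86.4,  36. ]), 6.7)
(np.int32(382), array([ 0.6579, -0.0862]), array([658.1, -86.1,  87.3,  36.4]), 6.5)
(np.int32(381), array([0.6476, 0.0051]), array([647.6,   5.2,  87.4,  36.3]), 7.0)
(np.int32(379), array([0.6377, 0.0961]), array([637.4,  96. ,  87.5,  36.2]), 6.7)
(np.int32(388), array([0.6264, 0.1878]), array([626.4, 187.6,  88.2,  37.3]), 6.7)
```

View pics/w5.png

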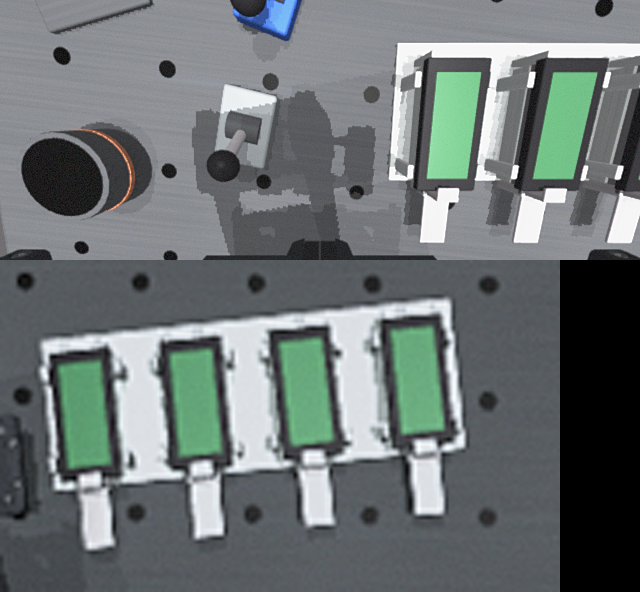

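All four cartridges are latched: the noses sit over their ends and the tabs are bright and level. The grey lever's ball is at (223,165), with block corners at (222,86), (278,96) and (268,168).

```bash
python3 - <<'E'
from h import *
s,w=pickle.load(open("w5.pkl","rb")); P=(s["tcp_pos"],s["tool_rot"])
f=lambda p,z: px2w(w,p,z,P)[:2]
a,b,c=f((222,86),.025),f((278,96),.025),f((268,168),.025); ball=f((223,165),.075)
print(a,b,c,np.linalg.norm(a-b),np.linalg.norm(b-c)); v=b-c; yaw=np.degrees(np.arctan2(v[1],v[0]))
u=a-b; print('yaw long',yaw,'yaw from short',np.degrees(np.arctan2(u[1],u[0]))-90)
ctr=(a+c)/2; d=ctr-ball; print('ball',ball,'ctr',ctr,'d',d,np.linalg.norm(d),np.degrees(np.arctan2(d[1],d[0])))
im=cv2.imread("pics/top0.png")
t=pickle.load(open("top.pkl","rb"))
print('ball via top',px2w(t,(198.5,180),.075),'console btn',px2w(t,(240+735/3.45,110+271/3.45),.06))
print(delta(s,[*ball,.12],6.8))
E
```

```text
[0.63916106 0.3898424 ] [0.6364967  0.33884723] [0.56945008 0.34325921] 0.05106472865608357 0.06719162554028903
yaw long -3.7648987960935676 yaw from short -2.9908242023091702
ball [0.57670814 0.37195713] ctr [0.60430557 0.3665508 ] d [ 0.02759743 -0.00540633] 0.028121993386225074 -11.08386139835676
ball via top [0.57545819 0.37036188 0.075     ] console btn [ 0.56126941 -0.35511097  0.06      ]
(array([ 0.1321, -0.3138,  0.3204]), array([ 0.    , -0.0001, -0.0009]))
```

Emit:
servo_tool([
  {"delta_pos": [0,-0.12,0],"delta_rot": [0,0,0.03]},
  {"delta_pos": [-0.009,-0.25,0],"delta_rot": [0,0,0.06]},
  {"delta_pos": [-0.009,-0.336,0.1],"delta_rot": [0,0,0.085]},
  {"delta_pos": [-0.009,-0.336,0.28],"delta_rot": [0,0,0.085]},
  {"delta_pos": [-0.009,-0.336,0.44],"delta_rot": [0,0,0.085]},
])

```text
time_s: 39.35
tcp_pos: [0.5402, 0.3747, 0.0885]
tool_rot: [[0.998, -0.059, 0.0], [-0.059, -0.998, 0.0], [0.0, -0.0, -1.0]]
contact_force: [0.8, -0.3, -0.5]
finger_gap: 0.0004
gripper_force: 0.0
```

Emit:
servo_tool([
  {"delta_pos": [0,0,0],"delta_rot": [0,0,0]},
  {"delta_pos": [0,0,0],"delta_rot": [0,0,0]},
  {"delta_pos": [0.03,0,0],"delta_rot": [0,0,0]},
  {"delta_pos": [0.07,0,0],"delta_rot": [0,0,0]},
  {"delta_pos": [0.12,0,0],"delta_rot": [0,0,0]},
])

```text
time_s: 39.85
tcp_pos: [0.5717, 0.3729, 0.0931]
tool_rot: [[0.998, -0.06, 0.003], [-0.06, -0.998, 0.002], [0.003, -0.002, -1.0]]
contact_force: [-2.3, -0.6, 2.8]
finger_gap: 0.0005
gripper_force: 1.2
```

Emit:
servo_tool([
  {"delta_pos": [0.04,0,0],"delta_rot": [0,0,0]},
  {"delta_pos": [0.08,0,0],"delta_rot": [0,0,0]},
  {"delta_pos": [0.12,0,0],"delta_rot": [0,0,0]},
  {"delta_pos": [0.15,0,0],"delta_rot": [0,0,0]},
  {"delta_pos": [0.164,0,0],"delta_rot": [0,0,0]},
])

```text
time_s: 40.35
tcp_pos: [0.6119, 0.37, 0.0912]
tool_rot: [[0.998, -0.06, -0.0], [-0.06, -0.998, 0.0], [-0.0, -0.0, -1.0]]
contact_force: [-12.5, -0.9, 6.9]
finger_gap: 0.0005
gripper_force: 6.3
```

Emit:
servo_tool([
  {"delta_pos": [0,0,0],"delta_rot": [0,0,0]},
  {"delta_pos": [0,0,0],"delta_rot": [0,0,0]},
  {"delta_pos": [0,0,0],"delta_rot": [0,0,0]},
  {"delta_pos": [0,0,0],"delta_rot": [0,0,0]},
  {"delta_pos": [0,0,0],"delta_rot": [0,0,0]},
])

```text
time_s: 40.85
tcp_pos: [0.6114, 0.3701, 0.0912]
tool_rot: [[0.998, -0.059, 0.0], [-0.059, -0.998, -0.0], [0.0, 0.0, -1.0]]
contact_force: [-4.8, -2.0, 2.8]
finger_gap: 0.0001
gripper_force: 2.5
```

Emit:
servo_tool([
  {"delta_pos": [0.006,0,0],"delta_rot": [0,0,0]},
  {"delta_pos": [0.012,0,0],"delta_rot": [0,0,0]},
  {"delta_pos": [0.018,0,0],"delta_rot": [0,0,0]},
  {"delta_pos": [0.018,0,0],"delta_rot": [0,0,0]},
  {"delta_pos": [0.018,0,0],"delta_rot": [0,0,0]},
])

```text
time_s: 41.35
tcp_pos: [0.6125, 0.3702, 0.0911]
tool_rot: [[0.998, -0.059, -0.009], [-0.059, -0.998, -0.002], [-0.009, 0.003, -1.0]]
contact_force: [-24.4, -5.2, 13.1]
finger_gap: 0.0003
gripper_force: 12.8
```

Emit:
servo_tool([
  {"delta_pos": [-0.04,0,0],"delta_rot": [0,0,0]},
  {"delta_pos": [-0.08,0,0],"delta_rot": [0,0,0]},
  {"delta_pos": [-0.08,0,-0.1],"delta_rot": [0,0,0]},
  {"delta_pos": [-0.08,0,-0.25],"delta_rot": [0,0,0]},
  {"delta_pos": [-0.08,0,-0.33],"delta_rot": [0,0,0]},
])

```text
time_s: 41.85
tcp_pos: [0.5968, 0.3716, 0.1769]
tool_rot: [[0.998, -0.059, 0.006], [-0.059, -0.998, 0.002], [0.005, -0.003, -1.0]]
contact_force: [0.1, -0.1, 0.4]
finger_gap: 0.0005
gripper_force: 0.0
```

```bash
python3 - <<'E'
from h import *
from station import bot
s=bot.sense(); w=bot.camera("wrist")
print(s["tcp_pos"],s["contact_force"])
# expected ball positions on/off in the picture
P=(s["tcp_pos"],s["tool_rot"])
for n,q in (("off",(.576,.371,.075)),("on",(.6335,.3675,.075))):
    u=w2px(w,q,P); k=w["pixels"][int(u[1])-4:int(u[1])+5,int(u[0])-4:int(u[0])+5]; print(n,u.round(),k.mean((0,1)).round())
cv2.imwrite("pics/w6.png",w["pixels"][...,::-1])
E
```

```text
[0.59683746 0.37157494 0.17685989] [ 0.08427178 -0.10463067  0.35425023]
off [323. 239.] [69. 70. 73.]
on [324. 165.] [44. 43. 45.]
```

View pics/w6.png

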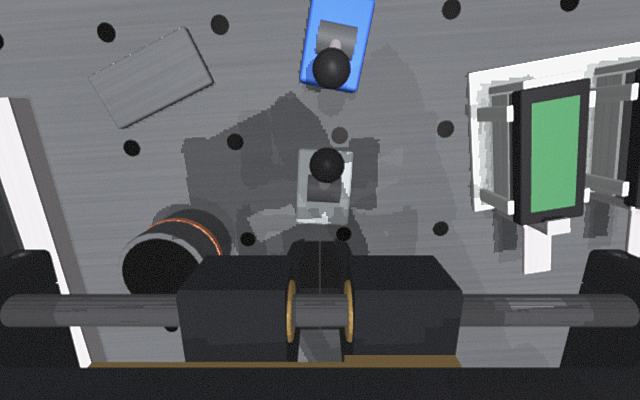

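The lever's ball is at (326,165), which matches the predicted "on" position (324,165), so it is thrown fully over. Next is the button. I've now used all 14 pictures and will continue with numbers only.

Emit:
servo_tool([
  {"delta_pos": [-0.015,0.15,0],"delta_rot": [0,0,0]},
  {"delta_pos": [-0.03,0.34,0],"delta_rot": [0,0,0]},
  {"delta_pos": [-0.045,0.54,0],"delta_rot": [0,0,0]},
  {"delta_pos": [-0.06,0.74,0],"delta_rot": [0,0,0]},
  {"delta_pos": [-0.076,0.93,0],"delta_rot": [0,0,0]},
])

```text
time_s: 42.4
tcp_pos: [0.5627, 0.1382, 0.1727]
tool_rot: [[0.998, -0.059, 0.001], [-0.059, -0.998, 0.0], [0.001, -0.0, -1.0]]
contact_force: [0.7, -0.4, 0.6]
finger_gap: 0.0002
gripper_force: 0.0
```

Emit:
servo_tool([
  {"delta_pos": [-0.015,0.19,0],"delta_rot": [0,0,0]},
  {"delta_pos": [-0.03,0.39,0],"delta_rot": [0,0,0]},
  {"delta_pos": [-0.045,0.59,0],"delta_rot": [0,0,0]},
  {"delta_pos": [-0.06,0.79,0],"delta_rot": [0,0,0]},
  {"delta_pos": [-0.076,0.98,0],"delta_rot": [0,0,0]},
])

```text
time_s: 42.9
tcp_pos: [0.5292, -0.1055, 0.1728]
tool_rot: [[0.998, -0.06, 0.002], [-0.06, -0.998, -0.001], [0.002, 0.0, -1.0]]
contact_force: [1.2, 0.8, 0.5]
finger_gap: 0.0005
gripper_force: 0.0
```

Emit:
servo_tool([
  {"delta_pos": [-0.015,0.19,0],"delta_rot": [0,0,0]},
  {"delta_pos": [-0.03,0.39,0],"delta_rot": [0,0,0]},
  {"delta_pos": [-0.045,0.59,0],"delta_rot": [0,0,0]},
  {"delta_pos": [-0.06,0.79,0],"delta_rot": [0,0,0]},
  {"delta_pos": [-0.076,0.98,0],"delta_rot": [0,0,0]},
])

```text
time_s: 43.4
tcp_pos: [0.4955, -0.3491, 0.1727]
tool_rot: [[0.998, -0.06, 0.001], [-0.06, -0.998, -0.001], [0.001, 0.001, -1.0]]
contact_force: [1.5, 0.3, -0.5]
finger_gap: 0.0005
gripper_force: 0.0
```

Emit:
servo_tool([
  {"delta_pos": [0,0,0],"delta_rot": [0,0,0]},
  {"delta_pos": [0,0,0],"delta_rot": [0,0,0]},
  {"delta_pos": [0,0,0],"delta_rot": [0,0,0]},
  {"delta_pos": [0,0,0],"delta_rot": [0,0,0]},
  {"delta_pos": [0,0,0],"delta_rot": [0,0,0]},
])

```text
time_s: 43.9
tcp_pos: [0.4964, -0.3458, 0.1727]
tool_rot: [[0.998, -0.058, 0.0], [-0.058, -0.998, -0.0], [0.0, 0.0, -1.0]]
contact_force: [0.2, -1.2, -0.0]
finger_gap: 0.0005
gripper_force: 0.0
```

```bash
python3 - <<'E'
from h import *
from station import bot
s=bot.sense(); w=bot.camera("wrist"); P=(s["tcp_pos"],s["tool_rot"]); print(s["tcp_pos"])
u=w2px(w,(.561,-.355,.06),P); print('expected',u)
for f in wfilter(s,w,.058): print(f[1:])
g=cv2.cvtColor(w["pixels"],cv2.COLOR_RGB2GRAY)
x,y=map(int,u); x0,y0=max(x-60,0),max(y-60,0); r=cv2.medianBlur(g[y0:y+60,x0:x+60],5)
print(r[::8,::8])
n,l,st,ce=cv2.connectedComponentsWithStats((r<70).astype(np.uint8))
for i in range(1,n):
    if st[i,4]>100: c=ce[i]+[x0,y0]; print(st[i],c,px2w(w,c,.06,P),px2w(w,c,.065,P))
E
```

```text
[ 0.49639401 -0.34577995  0.17268779]
expected [327.93650852 124.01374493]
[[112 233 225 226 228 227 227 219 207 178 124 124 135 137 138]
 [135 224 226 226 227 226 228 227 229 229 230 231 230 220 136]
 [167 224 227 227 227 226 225 225 229 230 230 230 230 200 138]
 [105  90 132 224 224 225 226 226 229 230 229 229 231 159 128]
 [ 91  90 183 222 224 224 247 247 247 230 230 230 231 131 131]
 [ 86  89 223 224 227 246 208  85 247 247 230 230 230 131 131]
 [ 83  89 221 222 246  74  95 100 100 154 247 229 229 130 128]
 [ 51  87 220 192 246  84  94 100  99  94 247 228 222 129 128]
 [ 54  54 223 220 246  80  89  96  96  92 247 228 203 131 130]
 [ 50  50 145 224 246  63  81  89  92 155 247 229 170 112 133]
 [ 48  51 145 144 172 246 156  80 247 247 226 228  88  88  96]
 [159 140 143 145 145 142 179 179 247 227 227 227  88  88  98]
 [158 158 143 143 144 147 145 145 145 142 144 145  85  87 121]
 [143 141 140 141 143 145 144 146 144 144 147 149  87  87 130]
 [ 84  81  86 115 124 136 140 145 142 174 228 210  87  86 130]]
[  0  53  12  34 339] [271.96755162 135.09439528] [ 0.55547762 -0.3130081   0.06      ] [ 0.55571527 -0.31377949  0.065     ]
```

Emit:
servo_tool([
  {"delta_pos": [0.13,0.006,0],"delta_rot": [0,0,0]},
  {"delta_pos": [0.26,0.012,0.05],"delta_rot": [0,0,0]},
  {"delta_pos": [0.26,0.012,0.18],"delta_rot": [0,0,0]},
  {"delta_pos": [0.26,0.012,0.28],"delta_rot": [0,0,0]},
  {"delta_pos": [0.26,0.012,0.28],"delta_rot": [0,0,0]},
])

```text
time_s: 44.45
tcp_pos: [0.5599, -0.3521, 0.0991]
tool_rot: [[0.998, -0.059, -0.004], [-0.059, -0.998, 0.004], [-0.005, -0.004, -1.0]]
contact_force: [0.3, 0.1, 0.4]
finger_gap: 0.0005
gripper_force: 0.0
```

Emit:
servo_tool([
  {"delta_pos": [0,0,0.008],"delta_rot": [0,0,0]},
  {"delta_pos": [0,0,0.016],"delta_rot": [0,0,0]},
  {"delta_pos": [0,0,0.024],"delta_rot": [0,0,0]},
  {"delta_pos": [0,0,0.032],"delta_rot": [0,0,0]},
  {"delta_pos": [0,0,0.04],"delta_rot": [0,0,0]},
])

```text
time_s: 44.95
tcp_pos: [0.561, -0.3539, 0.0933]
tool_rot: [[0.998, -0.06, 0.001], [-0.06, -0.998, -0.001], [0.001, 0.001, -1.0]]
contact_force: [-0.4, -0.9, 4.4]
finger_gap: -0.0001
gripper_force: 1.9
```

Emit:
servo_tool([
  {"delta_pos": [0,0,0.004],"delta_rot": [0,0,0]},
  {"delta_pos": [0,0,0.008],"delta_rot": [0,0,0]},
  {"delta_pos": [0,0,0.012],"delta_rot": [0,0,0]},
  {"delta_pos": [0,0,0.012],"delta_rot": [0,0,0]},
  {"delta_pos": [0,0,0.012],"delta_rot": [0,0,0]},
])

```text
time_s: 45.45
tcp_pos: [0.561, -0.354, 0.0913]
tool_rot: [[0.998, -0.059, 0.001], [-0.059, -0.998, -0.001], [0.002, 0.001, -1.0]]
contact_force: [-2.8, 1.8, 12.2]
finger_gap: 0.0005
gripper_force: 6.6
```

Emit:
servo_tool([
  {"delta_pos": [0,0,0.004],"delta_rot": [0,0,0]},
  {"delta_pos": [0,0,0.006],"delta_rot": [0,0,0]},
  {"delta_pos": [0,0,0.006],"delta_rot": [0,0,0]},
  {"delta_pos": [0,0,0.006],"delta_rot": [0,0,0]},
  {"delta_pos": [0,0,0.006],"delta_rot": [0,0,0]},
])

```text
time_s: 45.95
tcp_pos: [0.5611, -0.354, 0.0912]
tool_rot: [[0.998, -0.059, 0.002], [-0.059, -0.998, -0.002], [0.002, 0.002, -1.0]]
contact_force: [-6.5, 4.7, 21.7]
finger_gap: 0.0005
gripper_force: 11.0
```

The button is bottomed: 22 N with no further travel. I'll release it and do a last numeric check.

Emit:
servo_tool([
  {"delta_pos": [0,0,-0.05],"delta_rot": [0,0,0]},
  {"delta_pos": [0,0,-0.15],"delta_rot": [0,0,0]},
  {"delta_pos": [0,0,-0.3],"delta_rot": [0,0,0]},
  {"delta_pos": [0,0,-0.45],"delta_rot": [0,0,0]},
  {"delta_pos": [0,0,-0.45],"delta_rot": [0,0,0]},
])

```text
time_s: 46.45
tcp_pos: [0.5618, -0.3545, 0.2058]
tool_rot: [[0.998, -0.059, 0.006], [-0.059, -0.998, -0.006], [0.007, 0.005, -1.0]]
contact_force: [0.4, -0.0, 0.4]
finger_gap: 0.0003
gripper_force: 0.0
```

```bash
python3 - <<'E'
from h import *
from station import bot
s=bot.sense(); print(s["tcp_pos"],s["contact_force"])
c=bot.camera("top"); g=cv2.cvtColor(c["pixels"],cv2.COLOR_RGB2GRAY).astype(int)
for f in filters(c): print(f)
for k,P in enumerate([(.5295,.1762),(.5404,.0849),(.5513,-.0065),(.5622,-.0978)]):
    u=w2px(c,(*P,.042)).astype(int); print("tab brightness",k+1,g[u[1]-1:u[1]+2,u[0]-1:u[0]+2].mean())
for n,q in (("off",(.576,.371,.075)),("on",(.6335,.3675,.075))):
    u=w2px(c,q).astype(int); print(n,g[u[1]-1:u[1]+2,u[0]-1:u[0]+2].mean())
E
```

```text
[ 0.56176902 -0.3544957   0.20583343] [ 0.35109231 -0.00261827  0.42756423]
(np.int32(385), array([ 0.6581, -0.0862]), array([658.3, -86.1,  87.6,  36.5]), 6.8)
(np.int32(380), array([0.6476, 0.005 ]), array([647.8,   5. ,  87.1,  36.5]), 7.0)
(np.int32(379), array([0.6377, 0.0961]), array([637.4,  96. ,  87.5,  36.2]), 6.7)
(np.int32(387), array([0.6264, 0.1877]), array([626.7, 187.7,  87.6,  37.5]), 6.5)
tab brightness 1 219.11111111111111
tab brightness 2 218.88888888888889
tab brightness 3 219.11111111111111
tab brightness 4 218.77777777777777
off 172.33333333333334
on 38.333333333333336
```

```bash
python3 -c "
from station import bot
print(bot.hand_in())"
```

```text
the job is handed in; nothing more can be done
None
```

I handed the job in with all four cartridges latched, the lever on and the button pressed and released; filter 1's squeeze read 29 N (limit about 25 N) for at most half a second, and on the first descent the fingertips hit the table at about 48 N.

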